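# Find the soundest casting on the trip balance and clamp it in the sprung drilling nest

### The arm

A 7-joint arm with a two-finger parallel gripper is mounted at the origin on a cart in front of the work surface, level with it; the furniture and walls round the work are solid. World frame = base frame: x ahead of the robot, y to its left, z up, the work surface at z = 0. Lengths are in m, angles in rad, forces in N, time in s.
With the tool pointing down it reaches from about 0.4 to 0.85 m from the base axis. Payload 10.4 kg.
Tool frame: the origin (TCP) lies between the finger pads; the fingertips stand r.nose_length ahead of it and the grasp point (between the pads) lies 6 mm ahead of it (r.nose_length is the distance from the TCP to the fingertips, in m); z points along the fingers, x is the direction in which the jaws open and shut, and the axes are right-handed (so a half turn about z gives the same grasp; the last joint's range is limited). The gripper opens to 87 mm and grips with 3 to 60 N. Pads are 19 mm wide; open, the fingers measure 117 mm over their backs; the gripper's body (75 mm by 190 mm) begins 51 mm behind the grasp point.
Start: joints at [-1.171, 0.332, -0.065, 1.46, 0.022, 1.35, -0.088], TCP at [0.256, 0.57, 0.213] pointing down, gripper open.
Joint ranges: [-2.6, 2.6], [-0.5, 2.12], [-1.47, 1.34], [0.16, 2.42], [-1.27, 4.41], [0.06, 2.06], [-2.6, 2.6]. Speed limits (rad/s): [2.22, 2.22, 2.79, 2.79, 3.14, 3.14, 3.14].

### API

Orientations are given as a unit quaternion [x, y, z, w].
In Python, from bench import r gives the robot as it stands. The module is installed in compiled form; this text tells all that it offers.
- The arm moves only by the shell command python3 -m creep 'ROWS' [OPENING] [FORCE]. ROWS is JSON, a list of rows, each an object of numbers: "x", "y", "z": the shift along the world's x, y, z in m; "spin": the turn about the world's z in degrees. In form: [{"x": .., "y": .., "z": .., "spin": ..}, ...]. A call has 1 to 12 rows; each row is the pose to reach, as a shift and turn from the pose commanded when the call began; what a row does not reach only later rows make up. A row lasts 1/8 s, in which the tool goes at most 62.5 mm and 10.7 degrees, less where a joint would pass 70% of its speed; a pose out of reach is approached as far as the arm can. A call with a gripper value outside its range is refused whole. OPENING is the finger opening in m, from 0 to 0.087, set as the call begins (- or left out, the last holds). The fingers move at their own pace and stop on an object; FORCE is the grip in N (left out, the last holds). Time passes only in rows, so rows that repeat a pose let the fingers close. It gives the time, the measured TCP pose, the force and the opening at its end, in the units of the state.
- r.read_state(): the state, without advancing time (a new reading comes with each control period).
- r.camera(name): name is "side" or "top"; returns a dict with "pixels" (480x640x3 uint8, blue, green, red), "z_map" (480x640 float32, m along the optical axis (not along the pixel's ray), 0 where there is no reading), "K" (3x3 intrinsics, pixels), "R" (3x3) and "t" (3): a world point X has camera coordinates R X + t. Camera axes: x right, y down, z forward; pixel columns grow to the right and rows downward; lengths in m; the calibration is good to about 2 mm. A picture is of the moment at which its call begins.
- r.close_job(): hands the job in, once; it reports no verdict.
The state is a dict: "time": time; "joint_positions": joint angles; "joint_vel": joint speeds; "joint_torque": joint torques, N m; "ee_pos": TCP position; "eef_rot": TCP orientation; "ft_force": force on the tool from outside, world axes, zero at the start; "torque": the same for the moment, N m; "width": finger opening in m.
Only numpy, scipy, OpenCV 4.12 (cv2) and the standard library are available. Lean on these libraries where they do the work, as an engineer would, in place of code of your own. Each camera call takes 0.05 s, during which the arm holds its last target. There are 200 camera calls.

### The job

Somebody has propped the left pan of the balance with a steel setting block: pull it out and set it down on the bench clear of both pans. Then weigh the cast brackets against each other, two at a time on opposite pans; each time keep the one that drops and stand the lighter, porous one upright in the red reject tray before the next weighing. When only the heaviest is left, clamp it in the drilling nest: push the sprung jaw back with the end of the bracket's foot, lower the foot flat onto the bed between the jaw and the low stop, and let the jaw close on it; leave the measuring tools and the marker where they lie.

Things in the scene. Friction and masses are not known exactly. Their poses are not given: they have to be found in the camera images.
- bracket_a: Cast aluminium bracket: flat foot 50 mm (own x) by 80 mm (own y), 12 mm thick; on its middle an upright web 12 mm thick (own x), 50 mm long (own y), reaching 48 mm above the underside. Grip across the web. Origin: centre of underside, z up. Weighs 0.17 to 0.26 kg, any two differ by 10 g or more. 3 or 4 of the 5 are present, standing at the bench's left, own y roughly along world x.
- bracket_b: A bracket just like bracket_a outside; its weight differs. Same origin and axes.
- bracket_c: A bracket just like bracket_a outside; its weight differs. Same origin and axes.
- bracket_d: A bracket just like bracket_a outside; its weight differs. Same origin and axes.
- bracket_e: A bracket just like bracket_a outside; its weight differs. Same origin and axes.
- prop_block: Grey steel setting block with holes, 26 mm (own x) by 76 mm (own y) by 51 mm high, 0.55 kg; origin: centre of the underside. It starts half under the left pan, 7 mm below it, about 40 mm of it sticking out from the pan's near edge (balance's -x side); grip that end across the 26 mm and pull it out. While there it keeps the left pan from dropping fully.
- balance: Equal-arm trip balance with a green cast base and beam, fixed to the bench. Origin: underside of the base, below the pivot; own +y points along the beam to the left pan, own -x to its near side. Arms 120 mm; a parallel linkage keeps both pans level, so where on a pan a part stands does not matter.
- pan_l_top (a point): Centre of the upper surface of the left pan (balance's +y end), a square steel tray 96 mm wide with a lip 5 mm high and 3 mm thick (90 mm inside) on a central post; its surface is 64 mm above the bench when the beam is level and moves 12 mm up or down. The pan is 6 mm thick.
- pan_r_top (a point): The same for the right pan (balance's -y end).
- beam (a joint): Tilt of the beam, rad: positive = left pan down (left side heavier), negative = right pan down, 0 = level, stops at -0.1 and 0.1. Level with the pans empty. A difference of 10 g takes it to its stop in about 2 s.
- nest: Sprung drilling nest, fixed to the bench: steel sole plate, aluminium bed 46 mm above the bench, low fixed stop at its -y end, sprung jaw at its +y end, end plate with a coil spring and knob behind the jaw. Origin: underside, below the middle of the bed; own +y points from the stop to the jaw. The bracket's 80 mm side lies along own y.
- nest_bed (a point): Centre of the bed's surface, where the middle of the bracket's underside rests when it is clamped. Same axes as the nest. The stop's face is 40 mm from here towards -y and the stop stands 7 mm above the bed; two side guides 58 mm apart and 5 mm high run along the bed.
- jaw_face (a point): Point on the middle of the jaw's front face, 16 mm above the bed; the face is 52 mm wide and reaches from the bed to 32 mm above it. With the nest empty it is 31 mm from nest_bed towards +y, so the gap to the stop is 71 mm.
- jaw (a joint): How far the sprung jaw is pushed back (towards the nest's +y), m: 0 = forward, nest empty; about 0.009 with a bracket clamped; 0.020 = stop. It takes about 3 N to start it and 6 N at 0.015; it springs forward by itself.
- reject_tray: Shallow open red plastic tray, fixed: 116 mm (own x) by 212 mm (own y) and 24 mm high outside, walls 4 mm, floor 4 mm above the bench. Origin: centre of the underside. Three brackets fit side by side along its y, their 80 mm sides along its x.
- micrometer: Outside micrometer, 44 by 128 by 16 mm, lying on the bench; leave it alone.
- caliper: Digital caliper, 77 by 235 by 16 mm, lying on the bench behind the balance; leave it alone.
- marker: Blue and white marker pen, 17 by 135 mm, lying on the bench; leave it alone.
Things that resemble listed ones, but are neither listed nor needed, are in the scene too. What is shaped like the bracket_c but orange is not meant.

How it is judged:
On the way, in this order (a step that is already met when the one before it is completed fails the run):
1. the setting block is out from under the pan and stands on the bench clear of both pans (horizontal distance between prop_block and pan_l_top above 0.095 m and horizontal distance between prop_block and pan_r_top above 0.095 m and height (world z) of prop_block below 0.03 m and linear speed of prop_block below 0.02 m/s and contact force between prop_block and the fingers below 0.2 N), for 0.2 s.
2. two brackets stand on opposite pans and the heavier one's pan has dropped fully (((horizontal distance between bracket_c and pan_l_top below 0.035 m and z of bracket_c in the frame of pan_l_top between -0.004 and 0.008 m and angle between bracket_c's own z axis and vertical below 0.12 rad) or (horizontal distance between bracket_e and pan_l_top below 0.035 m and z of bracket_e in the frame of pan_l_top between -0.004 and 0.008 m and angle between bracket_e's own z axis and vertical below 0.12 rad) or (horizontal distance between bracket_a and pan_l_top below 0.035 m and z of bracket_a in the frame of pan_l_top between -0.004 and 0.008 m and angle between bracket_a's own z axis and vertical below 0.12 rad) or (horizontal distance between bracket_d and pan_l_top below 0.035 m and z of bracket_d in the frame of pan_l_top between -0.004 and 0.008 m and angle between bracket_d's own z axis and vertical below 0.12 rad) or (horizontal distance between bracket_b and pan_l_top below 0.035 m and z of bracket_b in the frame of pan_l_top between -0.004 and 0.008 m and angle between bracket_b's own z axis and vertical below 0.12 rad)) and ((horizontal distance between bracket_c and pan_r_top below 0.035 m and z of bracket_c in the frame of pan_r_top between -0.004 and 0.008 m and angle between bracket_c's own z axis and vertical below 0.12 rad) or (horizontal distance between bracket_e and pan_r_top below 0.035 m and z of bracket_e in the frame of pan_r_top between -0.004 and 0.008 m and angle between bracket_e's own z axis and vertical below 0.12 rad) or (horizontal distance between bracket_a and pan_r_top below 0.035 m and z of bracket_a in the frame of pan_r_top between -0.004 and 0.008 m and angle between bracket_a's own z axis and vertical below 0.12 rad) or (horizontal distance between bracket_d and pan_r_top below 0.035 m and z of bracket_d in the frame of pan_r_top between -0.004 and 0.008 m and angle between bracket_d's own z axis and vertical below 0.12 rad) or (horizontal distance between bracket_b and pan_r_top below 0.035 m and z of bracket_b in the frame of pan_r_top between -0.004 and 0.008 m and angle between bracket_b's own z axis and vertical below 0.12 rad)) and (value of joint beam above 0.08 rad or value of joint beam below -0.08 rad) and velocity of joint beam between -0.05 and 0.05 rad/s), for 0.3 s.
3. the last two brackets are weighed against each other, every other one standing in the reject tray (all of step 2 and ((x of bracket_c in the frame of reject_tray between -0.058 and 0.058 m and y of bracket_c in the frame of reject_tray between -0.106 and 0.106 m and height (world z) of bracket_c below 0.012 m and angle between bracket_c's own z axis and vertical below 0.08 rad) or (horizontal distance between bracket_c and pan_l_top below 0.035 m and z of bracket_c in the frame of pan_l_top between -0.004 and 0.008 m and angle between bracket_c's own z axis and vertical below 0.12 rad) or (horizontal distance between bracket_c and pan_r_top below 0.035 m and z of bracket_c in the frame of pan_r_top between -0.004 and 0.008 m and angle between bracket_c's own z axis and vertical below 0.12 rad)) and ((x of bracket_e in the frame of reject_tray between -0.058 and 0.058 m and y of bracket_e in the frame of reject_tray between -0.106 and 0.106 m and height (world z) of bracket_e below 0.012 m and angle between bracket_e's own z axis and vertical below 0.08 rad) or (horizontal distance between bracket_e and pan_l_top below 0.035 m and z of bracket_e in the frame of pan_l_top between -0.004 and 0.008 m and angle between bracket_e's own z axis and vertical below 0.12 rad) or (horizontal distance between bracket_e and pan_r_top below 0.035 m and z of bracket_e in the frame of pan_r_top between -0.004 and 0.008 m and angle between bracket_e's own z axis and vertical below 0.12 rad)) and ((x of bracket_a in the frame of reject_tray between -0.058 and 0.058 m and y of bracket_a in the frame of reject_tray between -0.106 and 0.106 m and height (world z) of bracket_a below 0.012 m and angle between bracket_a's own z axis and vertical below 0.08 rad) or (horizontal distance between bracket_a and pan_l_top below 0.035 m and z of bracket_a in the frame of pan_l_top between -0.004 and 0.008 m and angle between bracket_a's own z axis and vertical below 0.12 rad) or (horizontal distance between bracket_a and pan_r_top below 0.035 m and z of bracket_a in the frame of pan_r_top between -0.004 and 0.008 m and angle between bracket_a's own z axis and vertical below 0.12 rad)) and ((x of bracket_d in the frame of reject_tray between -0.058 and 0.058 m and y of bracket_d in the frame of reject_tray between -0.106 and 0.106 m and height (world z) of bracket_d below 0.012 m and angle between bracket_d's own z axis and vertical below 0.08 rad) or (horizontal distance between bracket_d and pan_l_top below 0.035 m and z of bracket_d in the frame of pan_l_top between -0.004 and 0.008 m and angle between bracket_d's own z axis and vertical below 0.12 rad) or (horizontal distance between bracket_d and pan_r_top below 0.035 m and z of bracket_d in the frame of pan_r_top between -0.004 and 0.008 m and angle between bracket_d's own z axis and vertical below 0.12 rad)) and ((x of bracket_b in the frame of reject_tray between -0.058 and 0.058 m and y of bracket_b in the frame of reject_tray between -0.106 and 0.106 m and height (world z) of bracket_b below 0.012 m and angle between bracket_b's own z axis and vertical below 0.08 rad) or (horizontal distance between bracket_b and pan_l_top below 0.035 m and z of bracket_b in the frame of pan_l_top between -0.004 and 0.008 m and angle between bracket_b's own z axis and vertical below 0.12 rad) or (horizontal distance between bracket_b and pan_r_top below 0.035 m and z of bracket_b in the frame of pan_r_top between -0.004 and 0.008 m and angle between bracket_b's own z axis and vertical below 0.12 rad))), for 0.3 s.
4. a bracket lies on the nest's bed with the jaw closed on it (((x of bracket_c in the frame of nest_bed between -0.007 and 0.007 m and y of bracket_c in the frame of nest_bed between -0.004 and 0.004 m and z of bracket_c in the frame of nest_bed between -0.003 and 0.003 m and angle between bracket_c's own z axis and vertical below 0.06 rad and angle between the y axis of bracket_c and the y axis of nest, either way round below 0.12 rad) or (x of bracket_e in the frame of nest_bed between -0.007 and 0.007 m and y of bracket_e in the frame of nest_bed between -0.004 and 0.004 m and z of bracket_e in the frame of nest_bed between -0.003 and 0.003 m and angle between bracket_e's own z axis and vertical below 0.06 rad and angle between the y axis of bracket_e and the y axis of nest, either way round below 0.12 rad) or (x of bracket_a in the frame of nest_bed between -0.007 and 0.007 m and y of bracket_a in the frame of nest_bed between -0.004 and 0.004 m and z of bracket_a in the frame of nest_bed between -0.003 and 0.003 m and angle between bracket_a's own z axis and vertical below 0.06 rad and angle between the y axis of bracket_a and the y axis of nest, either way round below 0.12 rad) or (x of bracket_d in the frame of nest_bed between -0.007 and 0.007 m and y of bracket_d in the frame of nest_bed between -0.004 and 0.004 m and z of bracket_d in the frame of nest_bed between -0.003 and 0.003 m and angle between bracket_d's own z axis and vertical below 0.06 rad and angle between the y axis of bracket_d and the y axis of nest, either way round below 0.12 rad) or (x of bracket_b in the frame of nest_bed between -0.007 and 0.007 m and y of bracket_b in the frame of nest_bed between -0.004 and 0.004 m and z of bracket_b in the frame of nest_bed between -0.003 and 0.003 m and angle between bracket_b's own z axis and vertical below 0.06 rad and angle between the y axis of bracket_b and the y axis of nest, either way round below 0.12 rad)) and value of joint jaw between 0.005 and 0.013 m), for 0.2 s.
At the end, for the whole second after the job is handed in: Heaviest bracket flat on the nest bed (3 mm in height, 4 mm along, 7 mm across, 0.12 rad), sprung jaw closed on its foot; all other brackets upright on the reject tray's floor; setting block on the bench, its middle over 95 mm from the middle of either pan; all at rest (all of step 1 and all of step 4 and ((x of bracket_c in the frame of nest_bed between -0.007 and 0.007 m and y of bracket_c in the frame of nest_bed between -0.004 and 0.004 m and z of bracket_c in the frame of nest_bed between -0.003 and 0.003 m and angle between bracket_c's own z axis and vertical below 0.06 rad and angle between the y axis of bracket_c and the y axis of nest, either way round below 0.12 rad) or (x of bracket_c in the frame of reject_tray between -0.058 and 0.058 m and y of bracket_c in the frame of reject_tray between -0.106 and 0.106 m and height (world z) of bracket_c below 0.012 m and angle between bracket_c's own z axis and vertical below 0.08 rad)) and ((x of bracket_e in the frame of nest_bed between -0.007 and 0.007 m and y of bracket_e in the frame of nest_bed between -0.004 and 0.004 m and z of bracket_e in the frame of nest_bed between -0.003 and 0.003 m and angle between bracket_e's own z axis and vertical below 0.06 rad and angle between the y axis of bracket_e and the y axis of nest, either way round below 0.12 rad) or (x of bracket_e in the frame of reject_tray between -0.058 and 0.058 m and y of bracket_e in the frame of reject_tray between -0.106 and 0.106 m and height (world z) of bracket_e below 0.012 m and angle between bracket_e's own z axis and vertical below 0.08 rad)) and ((x of bracket_a in the frame of nest_bed between -0.007 and 0.007 m and y of bracket_a in the frame of nest_bed between -0.004 and 0.004 m and z of bracket_a in the frame of nest_bed between -0.003 and 0.003 m and angle between bracket_a's own z axis and vertical below 0.06 rad and angle between the y axis of bracket_a and the y axis of nest, either way round below 0.12 rad) or (x of bracket_a in the frame of reject_tray between -0.058 and 0.058 m and y of bracket_a in the frame of reject_tray between -0.106 and 0.106 m and height (world z) of bracket_a below 0.012 m and angle between bracket_a's own z axis and vertical below 0.08 rad)) and ((x of bracket_d in the frame of nest_bed between -0.007 and 0.007 m and y of bracket_d in the frame of nest_bed between -0.004 and 0.004 m and z of bracket_d in the frame of nest_bed between -0.003 and 0.003 m and angle between bracket_d's own z axis and vertical below 0.06 rad and angle between the y axis of bracket_d and the y axis of nest, either way round below 0.12 rad) or (x of bracket_d in the frame of reject_tray between -0.058 and 0.058 m and y of bracket_d in the frame of reject_tray between -0.106 and 0.106 m and height (world z) of bracket_d below 0.012 m and angle between bracket_d's own z axis and vertical below 0.08 rad)) and ((x of bracket_b in the frame of nest_bed between -0.007 and 0.007 m and y of bracket_b in the frame of nest_bed between -0.004 and 0.004 m and z of bracket_b in the frame of nest_bed between -0.003 and 0.003 m and angle between bracket_b's own z axis and vertical below 0.06 rad and angle between the y axis of bracket_b and the y axis of nest, either way round below 0.12 rad) or (x of bracket_b in the frame of reject_tray between -0.058 and 0.058 m and y of bracket_b in the frame of reject_tray between -0.106 and 0.106 m and height (world z) of bracket_b below 0.012 m and angle between bracket_b's own z axis and vertical below 0.08 rad)) and z of bracket_c in the frame of bracket_e above -0.015 m and z of each of bracket_c, bracket_e in the frame of bracket_a above -0.015 m and z of each of bracket_c, bracket_e, bracket_a in the frame of bracket_d above -0.015 m and z of each of bracket_c, bracket_e, bracket_a, bracket_d in the frame of bracket_b above -0.015 m and linear speed of each of bracket_c, bracket_e, bracket_a, bracket_d, bracket_b below 0.01 m/s); the robot touches nothing.
It fails at once if the micrometer, the caliper or the marker was shifted more than 30 mm (distance of any of micrometer, caliper, marker from where it was at the start of the episode above 0.03 m).
Of bracket_a, bracket_b, bracket_c, bracket_d, bracket_e only 3 to 4 are there at a start; the rules pass over those that are not, and their reading is None.
At some moment in a run one of bracket_a, bracket_b, bracket_c, bracket_d, bracket_e may be knocked a few centimetres aside while the robot is not near it.
Once in a run the grip may slacken for a moment while it holds something.
It also fails if it takes over 210 s, if anything falls off the work surface, if the arm or the gripper's body presses on something with over 40 N, if the wrist force passes 120 N, or if a joint passes its speed limit or range.

## Working session

There is one attempt and no reset: what is moved stays moved. The work goes in short steps, Python scripts to look and compute and a shell command to move; the robot and the scene stay as the last step left them, time stands still between calls to the robot, and variables do not carry over. Pictures are saved under pics/ and viewed, about 12 in all and at most 16, crops included, and the job is handed in when it is done.

```bash
mkdir -p pics; cat > h.py <<'E'
import numpy as np, cv2
from bench import r
def shot(n,f=None):
    c=r.camera(n)
    if f: cv2.imwrite('pics/'+f,c['pixels'])
    np.savez('last_'+n,**{k:c[k] for k in('pixels','z_map','K','R','t')})
    return c
def cloud(c):
    v,u=np.mgrid[:480,:640]; z=c['z_map']
    P=np.stack([u,v,np.ones_like(u)],-1)@np.linalg.inv(c['K']).T*z[...,None]
    W=(P-c['t'])@c['R']
    W[z==0]=np.nan
    return W
E
python3 - <<'E'
from h import *
for n in('top','side'):
    c=shot(n,n+'0.png'); print(n,c['K'].tolist(),c['R'].round(3).tolist(),c['t'].round(3).tolist(), 'pos',(-c['R'].T@c['t']).round(3))
s=r.read_state(); print(s['ee_pos'],s['eef_rot'],s['width'],s['ft_force'],r.nose_length,s['time'])
E
```

```text
top [[457.86130228418483, 0.0, 314.6308683630033], [0.0, 457.86130228418483, 233.81834930310066], [0.0, 0.0, 1.0]] [[0.013, -1.0, 0.013], [-0.98, -0.016, -0.197], [0.197, -0.011, -0.98]] [-0.185, 0.552, 1.069] pos [ 0.333 -0.165  1.16 ]
side [[488.93734369170977, 0.0, 315.6666857955559], [0.0, 488.93734369170977, 230.85368021476788], [0.0, 0.0, 1.0]] [[0.949, -0.314, 0.021], [-0.192, -0.63, -0.752], [0.25, 0.71, -0.659]] [-0.548, 0.026, 1.441] pos [ 0.165 -1.178  0.98 ]
[0.25631177 0.56963788 0.21194834] [ 8.39735671e-01  5.42995034e-01 -5.14603732e-04  3.61538054e-04] 0.08730989587114765 [-1.03819049  0.88046524  0.73882114] 0.025 0.1
```

View pics/top0.png

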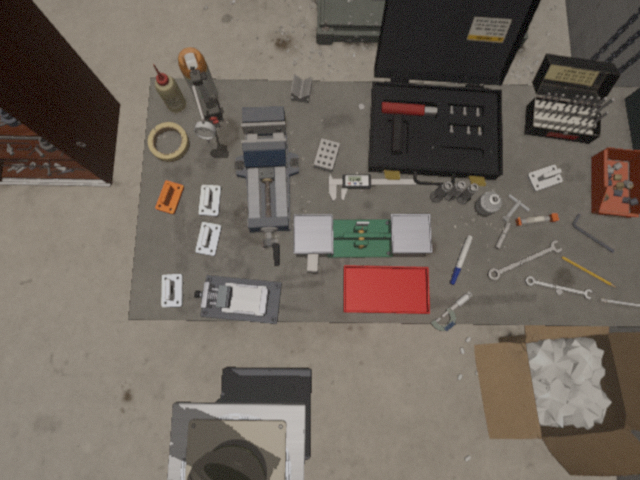

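View pics/side0.png

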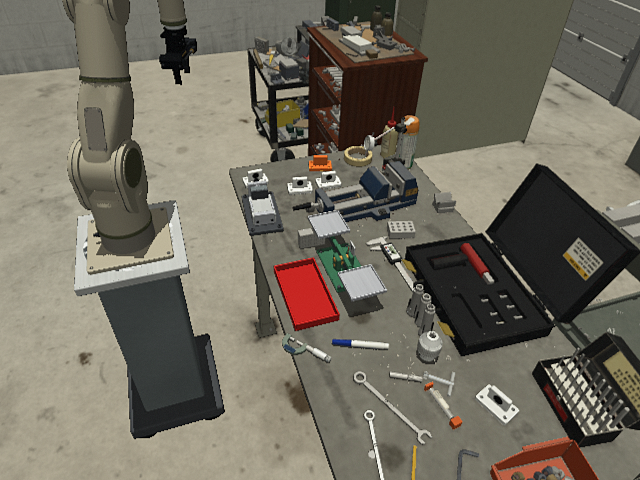

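The top view shows three white brackets at (209,200), (208,239) and (172,291), with an orange decoy at (169,196). The nest is at (240,300), the pans at (314,234) and (411,234), the prop block at (313,262) and the tray at (386,289). Next I'll measure these.

```bash
cat >> h.py <<'E'
def rect(W,m,name=''):
    """min-area rect in world xy of masked points"""
    P=W[m]; P=P[np.isfinite(P).all(1)]
    if len(P)<5: print(name,'none'); return
    (cx,cy),(w,h),a=cv2.minAreaRect(P[:,:2].astype(np.float32))
    if w<h: w,h,a=h,w,a+90
    print(name,'c %.4f %.4f long %.3f short %.3f longdir %.1f n%d z %.3f'%(cx,cy,w,h,(a+90)%180-90,len(P),np.median(P[:,2])))
def box(u0,v0,u1,v1):
    m=np.zeros((480,640),bool); m[v0:v1,u0:u1]=1; return m
def brackets(c,reg=None):
    W=cloud(c); I=c['pixels'].astype(int)
    reg=box(135,160,440,325) if reg is None else reg
    m=(I.min(2)>165)&reg
    n,l,st,_=cv2.connectedComponentsWithStats(m.astype(np.uint8))
    for i in range(1,n):
        if st[i,4]>60:
            k=l==i; print(st[i]); rect(W,k,' all'); z0=np.nanmin(W[k][:,2]); rect(W,k&(W[...,2]>z0+.02),' web')
E
python3 - <<'E'
from h import *
c=dict(np.load('last_top.npz')); W=cloud(c); I=c['pixels'].astype(int); Z=W[...,2]
brackets(c)
red=(I[...,2]>150)&(I[...,1]<60)&box(335,255,440,320); rect(W,red,'tray')
rect(W,box(285,205,340,260)&(Z>.055)&(Z<.09),'panL'); rect(W,box(385,205,440,262)&(Z>.055)&(Z<.09),'panR')
rect(W,box(300,250,325,275)&(Z>.04)&(Z<.06),'prop')
rect(W,box(195,270,285,325)&(Z>.035)&(Z<.055),'bed')
rect(W,box(195,270,285,325)&(Z>.055),'jaw')
rect(W,box(195,270,285,325)&(Z>.07),'jaw70')
np.set_printoptions(linewidth=220)
print((Z[276:326:3,194:286:4]*1000).round().astype(int))
cv2.imwrite('pics/nest.png',cv2.resize(c['pixels'][185:325,150:430],(800,400),interpolation=cv2.INTER_CUBIC))
E
```

```text
[199 185  21  30 408]
 all c 0.6506 0.0968 long 0.080 short 0.049 longdir -1.0 n405 z 0.011
 web c 0.6512 0.0976 long 0.045 short 0.012 longdir -1.6 n73 z 0.046
[ 295  217   36   35 1199]
 all c 0.5533 -0.1719 long 0.086 short 0.086 longdir -89.2 n1194 z 0.063
 web none
[196 222  24  33 456]
 all c 0.5492 0.0946 long 0.079 short 0.050 longdir -9.6 n454 z 0.011
 web c 0.5499 0.0951 long 0.048 short 0.011 longdir -8.8 n81 z 0.046
[394 233  17  18 151]
 all c 0.5374 -0.3905 long 0.043 short 0.040 longdir -1.9 n151 z 0.062
 web none
[161 274  21  33 451]
 all c 0.4161 0.1775 long 0.079 short 0.049 longdir 2.8 n450 z 0.011
 web c 0.4155 0.1786 long 0.048 short 0.010 longdir 4.1 n77 z 0.047
[202 283   6  24  61]
 all c 0.4022 0.0797 long 0.055 short 0.008 longdir -5.2 n60 z 0.067
 web none
[222 284  45  31 927]
 all c 0.3947 -0.0107 long 0.101 short 0.066 longdir 85.3 n923 z 0.045
 web none
tray c 0.4249 -0.3565 long 0.209 short 0.112 longdir 89.8 n487 z 0.004
panL c 0.5669 -0.1613 long 0.120 short 0.117 longdir 0.4 n1573 z 0.063
panR c 0.5594 -0.4121 long 0.097 short 0.096 longdir -88.7 n
[... 1600 characters left out ...]
 -3    9    7   10    9   13   46   45   45   43   43   44   46   45   46   47   52   16   10   12    9   -2]
 [  -3   -4   19   19   12   11   13   12    7   10   43   47   52   53   52   49   45   50   10   14   12    1    0]
 [   1    0   10   12    9    7   15   11    6   10    7    8   11   14    9   13   14   39   13   10   11   -3   -2]
 [  -4   -3   -3   -3    3   -3   -1    8    9   16   12    8    6   10   11    9   14   11   11    9   15    0   -1]
 [-836 -840 -835 -838 -831 -840 -837 -833 -832 -840 -829 -829 -831 -843   11   12   10   11   11    9   11   -2   -1]
 [-845 -840 -836 -839 -829 -829 -838 -834 -832 -838 -834 -833 -830 -828 -833 -835 -833 -835 -837 -835 -846 -834 -829]]
```

View pics/nest.png

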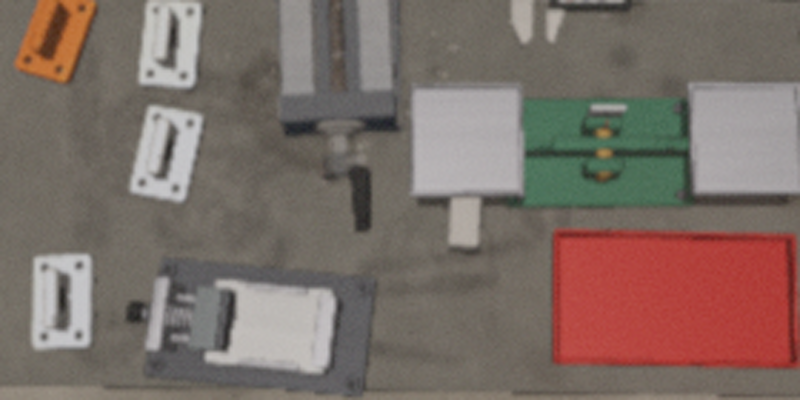

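The pan centres, tray and brackets are consistent with each other. I'll tighten the numbers for the prop and the nest, then start with the prop.

```bash
python3 - <<'E'
from h import *
W=0
for i in range(6):
    c=shot('top'); W=W+cloud(c)/6
Z=W[...,2]
def cl(m):
    m=cv2.morphologyEx(m.astype(np.uint8),cv2.MORPH_OPEN,np.ones((3,3))); return m>0
m=cl(box(302,254,322,272)&(Z>.043)&(Z<.058)); rect(W,m,'prop'); P=W[m]; print(np.percentile(P[:,0],[2,98]),np.percentile(P[:,1],[2,50,98]))
R=box(196,275,285,325)
rect(W,cl(R&(Z>.04)&(Z<.06)),'bed+stop'); rect(W,cl(R&(Z>.071)),'jaw top'); 
m=cl(R&(Z>.0415)&(Z<.0475)); rect(W,m,'bed')
m=R&(Z>.0495)&(Z<.058)&(W[...,1]<-.03); rect(W,m,'stop')
m=R&(Z>.005)&(Z<.018); rect(W,cl(m),'sole')
rect(W,cl(box(385,205,440,262)&(Z>.055)&(Z<.09)),'panR'); rect(W,cl(box(288,205,338,253)&(Z>.06)&(Z<.09)),'panL')
m=(W[...,0]>.45)&(W[...,0]<.75)&(abs(W[...,1]+.05)<.09); print('vise zmax',np.nanmax(Z[m]))
np.save('W0',W)
E
```

```text
prop c 0.4860 -0.1718 long 0.040 short 0.025 longdir 0.9 n159 z 0.049
[0.46622196 0.50571471] [-0.18405288 -0.17205858 -0.15968975]
bed+stop c 0.3957 -0.0108 long 0.103 short 0.070 longdir 85.4 n1044 z 0.045
jaw top c 0.3995 0.0365 long 0.052 short 0.028 longdir -3.8 n254 z 0.076
bed c 0.3956 -0.0035 long 0.087 short 0.070 longdir 84.5 n720 z 0.045
stop c 0.3933 -0.0465 long 0.064 short 0.032 longdir 0.1 n150 z 0.051
sole c 0.3968 0.0030 long 0.188 short 0.104 longdir 85.2 n1414 z 0.011
panR c 0.5591 -0.4121 long 0.096 short 0.095 longdir -88.9 n1484 z 0.063
panL c 0.5549 -0.1721 long 0.095 short 0.095 longdir -89.1 n1482 z 0.063
vise zmax 0.10996764590430924
```

```bash
python3 -m creep '[{"y":-0.1,"spin":10},{"x":0.05,"y":-0.3,"spin":24},{"x":0.15,"y":-0.6,"spin":24},{"x":0.226,"y":-0.74,"spin":24},{"x":0.226,"y":-0.74,"spin":24},{"x":0.226,"y":-0.74,"spin":24},{"x":0.226,"y":-0.74,"spin":24},{"x":0.226,"y":-0.74,"spin":24},{"x":0.226,"y":-0.74,"spin":24},{"x":0.226,"y":-0.74,"spin":24},{"x":0.226,"y":-0.74,"spin":24},{"x":0.226,"y":-0.74,"spin":24}]' 0.05 40
```

```text
invalid input at $[0]: expected keys x, y, z, spin
```

```bash
python3 -m creep '[{"x":0,"y":-0.06,"z":0,"spin":8},{"x":0.02,"y":-0.12,"z":0,"spin":16},{"x":0.04,"y":-0.18,"z":0,"spin":24},{"x":0.07,"y":-0.24,"z":0,"spin":24},{"x":0.1,"y":-0.3,"z":0,"spin":24},{"x":0.15,"y":-0.6,"z":0,"spin":24},{"x":0.226,"y":-0.74,"z":0,"spin":24},{"x":0.226,"y":-0.74,"z":0,"spin":24},{"x":0.226,"y":-0.74,"z":0,"spin":24},{"x":0.226,"y":-0.74,"z":0,"spin":24},{"x":0.226,"y":-0.74,"z":0,"spin":24},{"x":0.226,"y":-0.74,"z":0,"spin":24}]' 0.05 40
```

```text
time: 1.9
ee_pos: [0.4737, -0.1422, 0.2131]
eef_rot: [0.708, 0.706, 0.001, 0.0]
ft_force: [1.7, 0.1, -0.9]
width: 0.0498
```

```bash
python3 -m creep '[{"x":0.009,"y":-0.03,"z":-0.05,"spin":0.2},{"x":0.009,"y":-0.03,"z":-0.1,"spin":0.2},{"x":0.009,"y":-0.03,"z":-0.1,"spin":0.2},{"x":0.009,"y":-0.03,"z":-0.1,"spin":0.2}]'
```

```text
time: 2.4
ee_pos: [0.4832, -0.1702, 0.1145]
eef_rot: [0.707, 0.707, 0.001, 0.001]
ft_force: [0.6, -0.4, 0.5]
width: 0.05
```

```bash
python3 -m creep '[{"x":-0.002,"y":-0.002,"z":-0.04,"spin":0},{"x":-0.002,"y":-0.002,"z":-0.073,"spin":0},{"x":-0.002,"y":-0.002,"z":-0.073,"spin":0},{"x":-0.002,"y":-0.002,"z":-0.073,"spin":0}]' && python3 -m creep '[{"x":0,"y":0,"z":0,"spin":0},{"x":0,"y":0,"z":0,"spin":0},{"x":0,"y":0,"z":0,"spin":0},{"x":0,"y":0,"z":0,"spin":0}]' 0.01 50
```

```text
time: 2.9
ee_pos: [0.4819, -0.1725, 0.042]
eef_rot: [0.707, 0.707, 0.001, 0.001]
ft_force: [0.3, 1.0, -0.5]
width: 0.0498
time: 3.4
ee_pos: [0.4801, -0.1728, 0.041]
eef_rot: [0.707, 0.707, -0.0, -0.0]
ft_force: [-16.3, -0.1, 41.9]
width: 0.0183
```

```bash
python3 -m creep '[{"x":0,"y":0,"z":0.003,"spin":0},{"x":-0.01,"y":0,"z":0.003,"spin":0},{"x":-0.025,"y":0,"z":0.003,"spin":0},{"x":-0.04,"y":0,"z":0.003,"spin":0},{"x":-0.06,"y":0,"z":0.003,"spin":0},{"x":-0.075,"y":0,"z":0.003,"spin":0},{"x":-0.075,"y":0,"z":0.002,"spin":0},{"x":-0.075,"y":0,"z":0,"spin":0},{"x":-0.075,"y":0,"z":0,"spin":0}]'
```

```text
time: 4.53
ee_pos: [0.4055, -0.1723, 0.0395]
eef_rot: [0.707, 0.707, -0.0, 0.0]
ft_force: [-1.8, -0.1, 0.2]
width: 0.0099
```

```bash
python3 -m creep '[{"x":0,"y":0,"z":0.06,"spin":0},{"x":0,"y":0,"z":0.11,"spin":0},{"x":-0.06,"y":0.0,"z":0.2,"spin":0},{"x":-0.06,"y":0,"z":0.25,"spin":0},{"x":-0.06,"y":0.06,"z":0.25,"spin":0},{"x":-0.06,"y":0.12,"z":0.25,"spin":0},{"x":-0.06,"y":0.18,"z":0.25,"spin":0},{"x":-0.06,"y":0.18,"z":0.25,"spin":0}]' 0.05
python3 - <<'E'
from h import *
c=shot('top'); d=shot('side')
a=cv2.resize(c['pixels'][195:285,270:450],(800,400),interpolation=cv2.INTER_CUBIC)[:, :560]
b=cv2.resize(d['pixels'][190:330,230:400],(240*1,198),interpolation=cv2.INTER_CUBIC)
b=cv2.resize(d['pixels'][200:280,280:380],(500,400)) ; cv2.imwrite('pics/p1.png',np.vstack([a[:300],b[:300,:].repeat(1,0) if 0 else cv2.resize(b,(560,300))]))
W=cloud(c);Z=W[...,2]
m=box(300,225,330,310)&(Z>.03)&(Z<.058); rect(W,cv2.morphologyEx(m.astype(np.uint8),cv2.MORPH_OPEN,np.ones((3,3)))>0,'prop')
E
```

```text
time: 5.52
ee_pos: [0.3451, 0.0112, 0.2895]
eef_rot: [0.705, 0.709, -0.001, 0.0]
ft_force: [0.1, -1.2, -0.1]
width: 0.0499
prop c 0.4872 -0.1718 long 0.042 short 0.025 longdir 0.7 n188 z 0.049
```

View pics/p1.png

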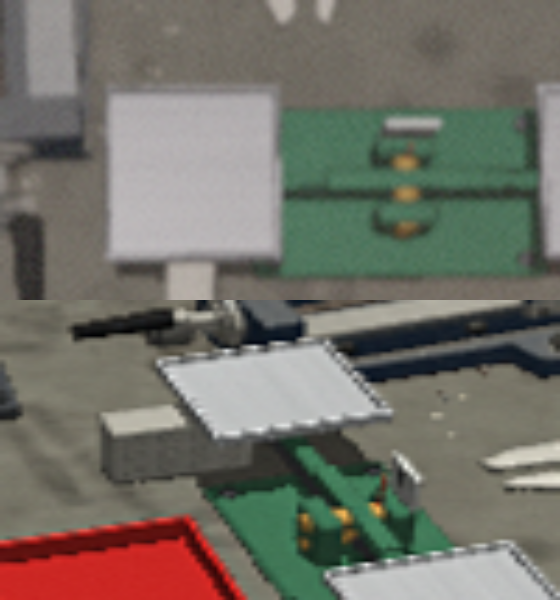

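The prop did not move, and the fingers closed to under 26 mm without holding it. Before trying again I'll check where the fingertips really are relative to the TCP.

```bash
python3 - <<'E'
from h import *
s=r.read_state(); p=np.array(s['ee_pos']); print(p,s['width'])
c=dict(np.load('last_side.npz'))
W=cloud(c); 
m=(np.hypot(W[...,0]-p[0],W[...,1]-p[1])<.07)&(W[...,2]>.15)
print(np.nanmin(W[m][:,2]), np.percentile(W[m][:,2],[1,5,20]))
lo=m&(W[...,2]<.285)
P=W[lo]; print(P.min(0),P.max(0),len(P))
m2=box(295,210,345,260)&(abs(W[...,2]-.05)<.004)&(W[...,0]<.508)&(abs(W[...,1]+.17)<.03); rect(W,m2,'prop side')
uv=c['K']@(c['R']@p+c['t']); uv=uv[:2]/uv[2]; print(uv)
u,v=uv.astype(int); a=c['pixels'][max(v-90,0):v+70,max(u-90,0):u+90]
cv2.imwrite('pics/p2.png',cv2.resize(a,None,fx=4,fy=3.7,interpolation=cv2.INTER_CUBIC))
E
```

```text
[0.34544357 0.00765256 0.28959831] 0.04982122510992719
0.29968023680918204 [0.3132254  0.38977541 0.4580824 ]Traceback (most recent call last):
  File "<stdin>", line 8, in <module>
    return umr_minimum(a, axis, None, out, keepdims, initial, where)
ValueError: zero-size array to reduction operation minimum which has no identity
```

```bash
python3 - <<'E'
from h import *
s=r.read_state(); p=np.array(s['ee_pos']); print(p,s['width'],s['eef_rot'],r.nose_length)
c=shot('side')
W=cloud(c); 
for z in np.arange(.24,.42,.01):
    m=(abs(W[...,0]-p[0])<.15)&(abs(W[...,1]-p[1])<.15)&(abs(W[...,2]-z)<.005)
    P=W[m]; print('%.2f'%z,len(P), P.min(0).round(3) if len(P) else '',P.max(0).round(3) if len(P) else '')
uv=c['K']@(c['R']@p+c['t']); uv=uv[:2]/uv[2]; print(uv)
u,v=uv.astype(int); a=c['pixels'][max(v-90,0):v+70,max(u-90,0):u+90].copy(); 
cv2.imwrite('pics/p2.png',cv2.resize(a,None,fx=4,fy=3.7,interpolation=cv2.INTER_CUBIC)); print(max(v-90,0),max(u-90,0))
E
```

```text
[0.34544357 0.00765256 0.28959831] 0.04982122510992719 [ 7.06942115e-01  7.07271307e-01 -3.62399723e-04  1.13219538e-04] 0.025
0.24 0  
0.25 0  
0.26 0  
0.27 0  
0.28 0  
0.29 0  
0.30 9 [ 0.338 -0.028  0.302] [0.354 0.034 0.304]
0.31 32 [ 0.334 -0.03   0.305] [0.357 0.038 0.314]
0.32 29 [ 0.335 -0.031  0.315] [ 0.356 -0.018  0.325]
0.33 27 [ 0.335 -0.033  0.325] [ 0.356 -0.023  0.335]
0.34 27 [ 0.334 -0.033  0.335] [ 0.356 -0.026  0.344]
0.35 1 [ 0.348 -0.034  0.346] [ 0.348 -0.034  0.346]
0.36 0  
0.37 38 [ 0.311 -0.081  0.37 ] [ 0.382 -0.074  0.375]
0.38 132 [ 0.308 -0.084  0.375] [0.382 0.091 0.385]
0.39 175 [ 0.308 -0.086  0.385] [0.384 0.093 0.395]
0.40 136 [ 0.308 -0.09   0.395] [0.383 0.095 0.405]
0.41 346 [ 0.309 -0.092  0.405] [0.383 0.101 0.415]
[236.74020678 135.21375624]
45 146
```

View pics/p2.png

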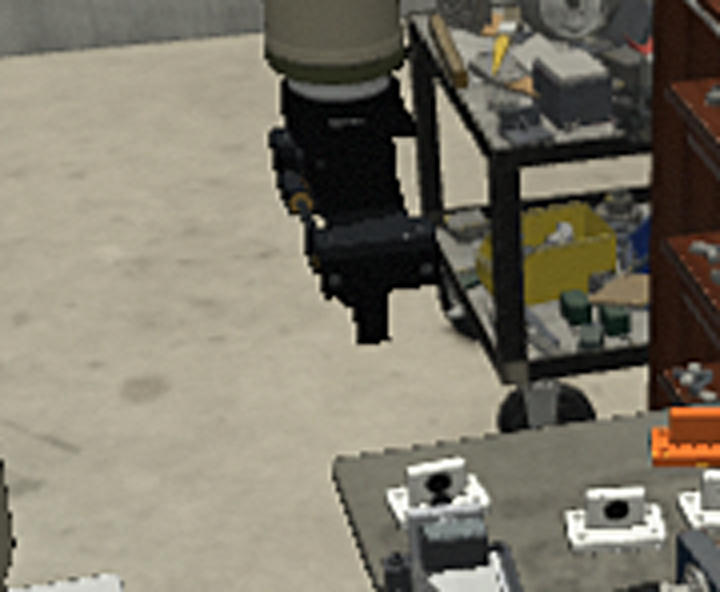

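The fingertips sit at about z=0.301 while the TCP reads 0.290, and the gripper body is shifted by the same amount. So the reported z is about 35 mm low, and fingertip z ≈ ee_z + 0.010. That explains why the fingers closed above the block. I'll go back down in stages and watch the force.

```bash
python3 -m creep '[{"x":0.04,"y":-0.05,"z":-0.02,"spin":0},{"x":0.08,"y":-0.1,"z":-0.06,"spin":0},{"x":0.11,"y":-0.15,"z":-0.12,"spin":0},{"x":0.136,"y":-0.18,"z":-0.18,"spin":0},{"x":0.136,"y":-0.18,"z":-0.23,"spin":0},{"x":0.136,"y":-0.18,"z":-0.248,"spin":0},{"x":0.136,"y":-0.18,"z":-0.248,"spin":0}]' 0.05 && python3 -m creep '[{"x":0,"y":0,"z":-0.01,"spin":0},{"x":0,"y":0,"z":-0.018,"spin":0},{"x":0,"y":0,"z":-0.018,"spin":0}]'
```

```text
time: 6.55
ee_pos: [0.4785, -0.174, 0.0391]
eef_rot: [0.708, 0.706, -0.003, -0.002]
ft_force: [-0.2, -0.0, 1.5]
width: 0.0503
time: 6.92
ee_pos: [0.4815, -0.172, 0.0242]
eef_rot: [0.707, 0.707, 0.001, 0.0]
ft_force: [0.0, 0.9, -0.2]
width: 0.0497
```

```bash
python3 -m creep '[{"x":0,"y":0,"z":-0.008,"spin":0},{"x":0,"y":0,"z":-0.014,"spin":0},{"x":0,"y":0,"z":-0.014,"spin":0},{"x":0,"y":0,"z":-0.014,"spin":0}]' && python3 -m creep '[{"x":0,"y":0,"z":0,"spin":0},{"x":0,"y":0,"z":0,"spin":0},{"x":0,"y":0,"z":0,"spin":0},{"x":0,"y":0,"z":0,"spin":0},{"x":0,"y":0,"z":0,"spin":0}]' 0.01 50
```

```text
time: 7.42
ee_pos: [0.4813, -0.1724, 0.0097]
eef_rot: [0.707, 0.707, -0.0, -0.0]
ft_force: [0.2, 0.5, 0.3]
width: 0.0501
time: 8.05
ee_pos: [0.4812, -0.1722, 0.0097]
eef_rot: [0.707, 0.707, 0.0, -0.0]
ft_force: [-0.8, 1.3, 1.2]
width: 0.0251
```

```bash
python3 -m creep '[{"x":0,"y":0,"z":0.003,"spin":0},{"x":-0.01,"y":0,"z":0.003,"spin":0},{"x":-0.025,"y":0,"z":0.003,"spin":0},{"x":-0.04,"y":0,"z":0.003,"spin":0},{"x":-0.06,"y":0,"z":0.003,"spin":0},{"x":-0.075,"y":0,"z":0.003,"spin":0},{"x":-0.075,"y":0,"z":0.002,"spin":0},{"x":-0.075,"y":0,"z":0,"spin":0},{"x":-0.075,"y":0,"z":-0.001,"spin":0},{"x":-0.075,"y":0,"z":-0.001,"spin":0}]' && python3 -m creep '[{"x":0,"y":0,"z":0.0,"spin":0},{"x":0,"y":0,"z":0,"spin":0},{"x":0,"y":0,"z":0,"spin":0},{"x":0,"y":0,"z":0,"spin":0}]' 0.05
```

```text
time: 9.3
ee_pos: [0.4071, -0.1722, 0.0096]
eef_rot: [0.707, 0.707, 0.0, -0.0]
ft_force: [-8.8, 4.1, 19.9]
width: 0.0252
time: 9.8
ee_pos: [0.4064, -0.1724, 0.0087]
eef_rot: [0.707, 0.707, 0.0, 0.0]
ft_force: [1.0, -0.0, 0.1]
width: 0.0487
```

```bash
python3 -m creep '[{"x":0,"y":0,"z":0.06,"spin":0},{"x":0,"y":0,"z":0.12,"spin":0},{"x":0.03,"y":0.05,"z":0.15,"spin":-3},{"x":0.06,"y":0.11,"z":0.15,"spin":-6},{"x":0.09,"y":0.17,"z":0.15,"spin":-9},{"x":0.12,"y":0.23,"z":0.15,"spin":-9},{"x":0.1435,"y":0.2675,"z":0.12,"spin":-9},{"x":0.1435,"y":0.2675,"z":0.1,"spin":-9},{"x":0.1435,"y":0.2675,"z":0.1,"spin":-9}]' 0.045 && python3 - <<'E'
from h import *
c=shot('top','t3.png'); W=cloud(c);Z=W[...,2]
m=box(300,225,330,310)&(Z>.042)&(Z<.058); rect(W,cv2.morphologyEx(m.astype(np.uint8),cv2.MORPH_OPEN,np.ones((3,3)))>0,'prop')
brackets(c)
E
```

```text
time: 10.92
ee_pos: [0.5486, 0.0952, 0.1069]
eef_rot: [0.76, 0.65, -0.002, -0.0]
ft_force: [-0.0, 0.1, 0.8]
width: 0.0448
prop c 0.4292 -0.1726 long 0.075 short 0.024 longdir 0.7 n339 z 0.049
[200 185  20  24 266]
 all c 0.6592 0.0966 long 0.064 short 0.049 longdir -1.4 n266 z 0.011
 web c 0.6567 0.0976 long 0.036 short 0.012 longdir -2.0 n55 z 0.046
[ 295  217   37   35 1245]
 all c 0.5534 -0.1730 long 0.088 short 0.086 longdir -88.9 n1241 z 0.063
 web none
[393 217  36  35 866]
 all c 0.5562 -0.4114 long 0.086 short 0.086 longdir 0.2 n862 z 0.063
 web none
[308 271   9  30 235]
 all c 0.4289 -0.1726 long 0.070 short 0.019 longdir 0.8 n233 z 0.049
 web none
[163 274  19  33 391]
 all c 0.4159 0.1733 long 0.080 short 0.043 longdir -0.4 n391 z 0.011
 web c 0.4161 0.1781 long 0.049 short 0.010 longdir -1.2 n80 z 0.047
[239 285  28  30 706]
 all c 0.3931 -0.0284 long 0.068 short 0.067 longdir 88.1 n704 z 0.046
 web none
```

View pics/t3.png

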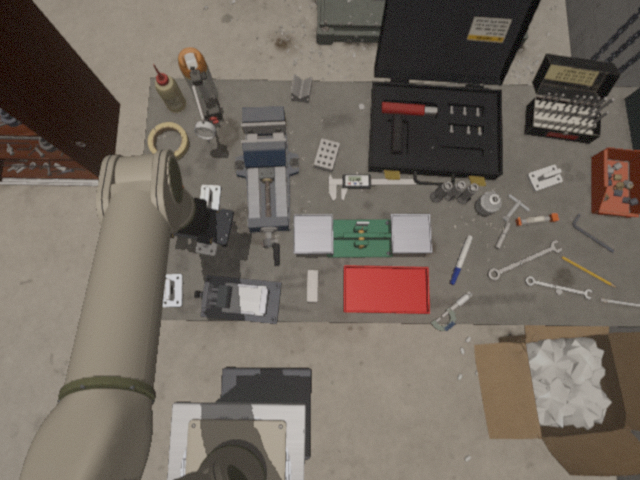

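The prop now stands clear at (312,286), world (0.429, -0.173). Next I'll pick the middle bracket.

```bash
python3 -m creep '[{"x":0,"y":0,"z":-0.05,"spin":0},{"x":0,"y":0,"z":-0.09,"spin":0},{"x":0,"y":0,"z":-0.102,"spin":0},{"x":0,"y":0,"z":-0.102,"spin":0},{"x":0,"y":0,"z":-0.102,"spin":0}]' && python3 -m creep '[{"x":0,"y":0,"z":0,"spin":0},{"x":0,"y":0,"z":0,"spin":0},{"x":0,"y":0,"z":0,"spin":0},{"x":0,"y":0,"z":0,"spin":0},{"x":0,"y":0,"z":0,"spin":0},{"x":0,"y":0,"z":0,"spin":0}]' 0.0 40 && python3 -m creep '[{"x":0,"y":0,"z":0.04,"spin":0},{"x":0,"y":0,"z":0.1,"spin":3},{"x":0,"y":0,"z":0.14,"spin":10},{"x":0,"y":0,"z":0.14,"spin":10}]'
```

```text
time: 11.6
ee_pos: [0.5511, 0.0953, 0.0087]
eef_rot: [0.761, 0.649, 0.001, 0.0]
ft_force: [-0.2, 0.1, -0.3]
width: 0.045
time: 12.35
ee_pos: [0.5498, 0.0952, 0.0067]
eef_rot: [0.761, 0.649, 0.0, -0.0]
ft_force: [-0.3, 0.3, 1.4]
width: 0.0115
time: 12.85
ee_pos: [0.5515, 0.0954, 0.1496]
eef_rot: [0.701, 0.713, 0.002, 0.001]
ft_force: [0.0, 0.2, -2.9]
width: 0.0118
```

```bash
python3 -m creep '[{"x":0.005,"y":-0.06,"z":0.02,"spin":0},{"x":0.005,"y":-0.12,"z":0.02,"spin":0},{"x":0.005,"y":-0.18,"z":0.02,"spin":0},{"x":0.005,"y":-0.235,"z":0.01,"spin":0},{"x":0.005,"y":-0.267,"z":0,"spin":0},{"x":0.005,"y":-0.267,"z":0,"spin":0},{"x":0.005,"y":-0.267,"z":-0.03,"spin":0},{"x":0.005,"y":-0.267,"z":-0.06,"spin":0},{"x":0.005,"y":-0.267,"z":-0.07,"spin":0},{"x":0.005,"y":-0.267,"z":-0.078,"spin":0},{"x":0.005,"y":-0.267,"z":-0.085,"spin":0},{"x":0.005,"y":-0.267,"z":-0.085,"spin":0}]'; python3 -m creep '[{"x":0,"y":0,"z":0,"spin":0}]'
```

```text
time: 14.35
ee_pos: [0.5548, -0.1717, 0.0617]
eef_rot: [0.701, 0.713, 0.0, -0.0]
ft_force: [-0.8, -0.4, -2.4]
width: 0.0118
time: 14.48
ee_pos: [0.5551, -0.1719, 0.0622]
eef_rot: [0.701, 0.713, 0.0, 0.0]
ft_force: [-0.2, 0.6, -1.5]
width: 0.0118
```

```bash
python3 -m creep '[{"x":0,"y":0,"z":0,"spin":0},{"x":0,"y":0,"z":0,"spin":0},{"x":0,"y":0,"z":0,"spin":0},{"x":0,"y":0,"z":0.03,"spin":0},{"x":0,"y":0,"z":0.09,"spin":0},{"x":0.02,"y":0.06,"z":0.14,"spin":0},{"x":0.04,"y":0.12,"z":0.14,"spin":-2},{"x":0.06,"y":0.18,"z":0.14,"spin":-2},{"x":0.08,"y":0.24,"z":0.12,"spin":-2},{"x":0.096,"y":0.2695,"z":0.07,"spin":-2},{"x":0.096,"y":0.2695,"z":0.04,"spin":-2},{"x":0.096,"y":0.2695,"z":0.04,"spin":-2}]' 0.045 && python3 - <<'E'
from h import *
c=shot('top'); W=cloud(c);Z=W[...,2]
rect(W,box(285,200,345,265)&(Z>.09)&(Z<.12),'webL'); rect(W,box(395,210,435,262)&(Z>.055)&(Z<.09),'panR')
rect(W,box(295,215,335,252)&(Z>.06)&(Z<.075),'footL')
brackets(c)
E
```

```text
time: 15.98
ee_pos: [0.6487, 0.0983, 0.0985]
eef_rot: [0.713, 0.701, -0.003, -0.001]
ft_force: [-0.9, 0.2, 0.2]
width: 0.0447
webL c 0.5540 -0.1728 long 0.048 short 0.010 longdir 0.8 n103 z 0.098
panR c 0.5590 -0.4149 long 0.096 short 0.090 longdir 0.4 n1436 z 0.075
footL c 0.5584 -0.1712 long 0.086 short 0.049 longdir 1.7 n453 z 0.063
[393 216  37  34 942]
 all c 0.5585 -0.4112 long 0.086 short 0.083 longdir -89.1 n940 z 0.075
 web none
[ 295  218   37   35 1169]
 all c 0.5531 -0.1733 long 0.089 short 0.088 longdir -89.3 n1164 z 0.058
 web c 0.5540 -0.1720 long 0.077 short 0.047 longdir 1.1 n195 z 0.067
[308 271   9  30 246]
 all c 0.4289 -0.1726 long 0.070 short 0.019 longdir 0.9 n245 z 0.049
 web none
[161 274  21  33 489]
 all c 0.4161 0.1773 long 0.079 short 0.050 longdir 2.3 n485 z 0.011
 web c 0.4114 0.1843 long 0.062 short 0.038 longdir 10.1 n94 z 0.046
[234 285  33  30 846]
 all c 0.3932 -0.0227 long 0.079 short 0.067 longdir 88.4 n845 z 0.046
 web none
```

```bash
python3 -m creep '[{"x":0,"y":0,"z":-0.05,"spin":0},{"x":0,"y":0,"z":-0.085,"spin":0},{"x":0,"y":0,"z":-0.0955,"spin":0},{"x":0,"y":0,"z":-0.0955,"spin":0},{"x":0,"y":0,"z":-0.0955,"spin":0}]' && python3 -m creep '[{"x":0,"y":0,"z":0,"spin":0},{"x":0,"y":0,"z":0,"spin":0},{"x":0,"y":0,"z":0,"spin":0},{"x":0,"y":0,"z":0,"spin":0},{"x":0,"y":0,"z":0,"spin":0},{"x":0,"y":0,"z":0,"spin":0}]' 0.0 40 && python3 -m creep '[{"x":0,"y":0,"z":0.04,"spin":0},{"x":0,"y":0,"z":0.1,"spin":2},{"x":0,"y":0,"z":0.16,"spin":2},{"x":0,"y":0,"z":0.18,"spin":2}]'
```

```text
time: 16.65
ee_pos: [0.6523, 0.0976, 0.0086]
eef_rot: [0.714, 0.701, 0.001, 0.001]
ft_force: [0.1, -0.3, 0.7]
width: 0.0449
time: 17.4
ee_pos: [0.6508, 0.0977, 0.0062]
eef_rot: [0.713, 0.701, 0.0, -0.0]
ft_force: [0.1, 0.6, 1.8]
width: 0.0112
time: 17.9
ee_pos: [0.6522, 0.0975, 0.1901]
eef_rot: [0.701, 0.713, 0.002, 0.001]
ft_force: [0.1, 0.2, -2.2]
width: 0.0116
```

```bash
python3 -m creep '[{"x":-0.01,"y":-0.05,"z":0,"spin":0},{"x":-0.02,"y":-0.11,"z":0,"spin":0},{"x":-0.03,"y":-0.17,"z":0,"spin":0},{"x":-0.04,"y":-0.23,"z":0,"spin":0},{"x":-0.05,"y":-0.29,"z":0,"spin":0},{"x":-0.06,"y":-0.35,"z":0,"spin":0},{"x":-0.07,"y":-0.4,"z":0,"spin":0},{"x":-0.08,"y":-0.45,"z":0,"spin":0},{"x":-0.092,"y":-0.49,"z":0,"spin":0},{"x":-0.092,"y":-0.5095,"z":-0.02,"spin":0},{"x":-0.092,"y":-0.5095,"z":-0.06,"spin":0},{"x":-0.092,"y":-0.5095,"z":-0.08,"spin":0}]'; python3 -m creep '[{"x":0,"y":0,"z":-0.01,"spin":0},{"x":0,"y":0,"z":-0.02,"spin":0},{"x":0,"y":0,"z":-0.023,"spin":0},{"x":0,"y":0,"z":-0.023,"spin":0}]'
```

```text
time: 19.4
ee_pos: [0.5574, -0.4106, 0.1024]
eef_rot: [0.701, 0.713, -0.0, -0.003]
ft_force: [-0.6, -0.3, -2.7]
width: 0.0117
time: 19.9
ee_pos: [0.5591, -0.4119, 0.0837]
eef_rot: [0.701, 0.713, 0.0, 0.0]
ft_force: [0.0, -0.3, -2.3]
width: 0.0117
```

```bash
python3 -m creep '[{"x":0,"y":0,"z":0,"spin":0},{"x":0,"y":0,"z":0,"spin":0},{"x":0,"y":0,"z":0,"spin":0},{"x":0,"y":0,"z":0.03,"spin":0},{"x":0,"y":0,"z":0.07,"spin":0},{"x":-0.05,"y":0.03,"z":0.1,"spin":0},{"x":-0.1,"y":0.06,"z":0.12,"spin":0},{"x":-0.14,"y":0.12,"z":0.12,"spin":0},{"x":-0.14,"y":0.12,"z":0.12,"spin":0},{"x":-0.14,"y":0.12,"z":0.12,"spin":0},{"x":-0.14,"y":0.12,"z":0.12,"spin":0},{"x":-0.14,"y":0.12,"z":0.12,"spin":0}]' 0.045;  python3 -m creep '[{"x":0,"y":0,"z":0,"spin":0},{"x":0,"y":0,"z":0,"spin":0},{"x":0,"y":0,"z":0,"spin":0},{"x":0,"y":0,"z":0,"spin":0},{"x":0,"y":0,"z":0,"spin":0},{"x":0,"y":0,"z":0,"spin":0},{"x":0,"y":0,"z":0,"spin":0},{"x":0,"y":0,"z":0,"spin":0}]' | tail -5; cat >> h.py <<'E'
def pans():
    c=shot('top'); W=cloud(c);Z=W[...,2]; x,y=W[...,0],W[...,1]
    for n,cx,cy in(('L',.5545,-.172),('R',.559,-.412)):
        d=(abs(x-cx)<.06)&(abs(y-cy)<.055)
        m=d&(Z>.09)&(Z<.14); rect(W,m,'web'+n)
        k=d&(Z>.035)&(Z<.095); rect(W,k,'pan/foot'+n); print(np.percentile(Z[k],[5,25,50,75,90]).round(3))
    return c
E
python3 -c "
from h import *
c=pans(); brackets(c); cv2.imwrite('pics/t4.png',c['pixels'])"
```

```text
time: 21.4
ee_pos: [0.419, -0.2929, 0.203]
eef_rot: [0.701, 0.713, -0.001, 0.0]
ft_force: [0.5, -0.3, -0.2]
width: 0.0447
time: 22.4
ee_pos: [0.4188, -0.2918, 0.2032]
eef_rot: [0.701, 0.713, 0.0, -0.0]
ft_force: [0.7, 0.1, 0.4]
width: 0.045
webL c 0.5560 -0.1729 long 0.071 short 0.048 longdir 1.1 n135 z 0.121
pan/footL c 0.5546 -0.1763 long 0.098 short 0.097 longdir -88.8 n1465 z 0.078
[0.072 0.074 0.078 0.086 0.088]
webR c 0.5768 -0.4110 long 0.015 short 0.010 longdir 8.9 n26 z 0.098
pan/footR c 0.5978 -0.4175 long 0.108 short 0.044 longdir 69.3 n272 z 0.053
[0.048 0.051 0.053 0.06  0.064]
[ 295  216   37   36 1095]
 all c 0.5516 -0.1734 long 0.088 short 0.087 longdir -88.7 n1092 z 0.084
 web c 0.5538 -0.1730 long 0.075 short 0.048 longdir 1.1 n156 z 0.121
[408 218  13  11  79]
 all c 0.5846 -0.4228 long 0.034 short 0.027 longdir 89.7 n79 z 0.064
 web c 0.5777 -0.4120 long 0.013 short 0.009 longdir 2.9 n19 z 0.099
[162 274  20  33 439]
 all c 0.4163 0.1771 long 0.078 short 0.050 longdir 4.4 n436 z 0.011
 web c 0.4156 0.1780 long 0.048 short 0.010 longdir 3.8 n75 z 0.046
[222 284  45  31 912]
 all c 0.3945 -0.0102 long 0.102 short 0.066 longdir 85.3 n908 z 0.045
 web none
```

View pics/t4.png

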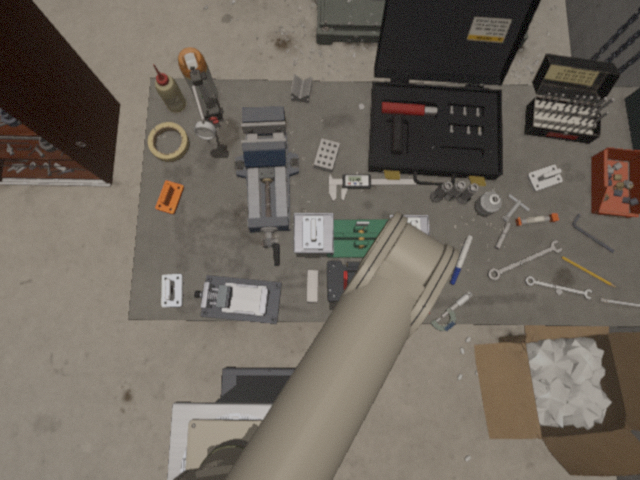

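Right pan dropped (0.052 against 0.076), so the left bracket is the lighter one. I'll move it to the tray.

```bash
python3 -m creep '[{"x":0.03,"y":0.03,"z":0,"spin":0},{"x":0.07,"y":0.06,"z":0,"spin":0},{"x":0.11,"y":0.1,"z":0,"spin":0},{"x":0.1355,"y":0.119,"z":-0.02,"spin":0},{"x":0.1355,"y":0.119,"z":-0.05,"spin":0},{"x":0.1355,"y":0.119,"z":-0.09,"spin":0},{"x":0.1355,"y":0.119,"z":-0.115,"spin":0},{"x":0.1355,"y":0.119,"z":-0.12,"spin":0},{"x":0.1355,"y":0.119,"z":-0.12,"spin":0}]' && python3 -m creep '[{"x":0,"y":0,"z":0,"spin":0},{"x":0,"y":0,"z":0,"spin":0},{"x":0,"y":0,"z":0,"spin":0},{"x":0,"y":0,"z":0,"spin":0},{"x":0,"y":0,"z":0,"spin":0},{"x":0,"y":0,"z":0,"spin":0}]' 0.0 40 && python3 -m creep '[{"x":0,"y":0,"z":0.04,"spin":0},{"x":0,"y":0,"z":0.08,"spin":-1},{"x":0,"y":0,"z":0.09,"spin":-1}]'
```

```text
time: 23.58
ee_pos: [0.5546, -0.173, 0.0838]
eef_rot: [0.701, 0.713, 0.0, 0.0]
ft_force: [-0.3, 0.1, -0.1]
width: 0.0449
time: 24.32
ee_pos: [0.5543, -0.1727, 0.0832]
eef_rot: [0.701, 0.713, 0.0, -0.0]
ft_force: [-0.3, 0.8, -0.2]
width: 0.0118
time: 24.7
ee_pos: [0.5552, -0.1733, 0.1753]
eef_rot: [0.707, 0.707, 0.001, 0.001]
ft_force: [-0.1, -1.4, -2.4]
width: 0.0118
```

```bash
python3 -m creep '[{"x":-0.04,"y":-0.03,"z":0,"spin":0},{"x":-0.08,"y":-0.07,"z":0,"spin":0},{"x":-0.12,"y":-0.11,"z":0,"spin":0},{"x":-0.1295,"y":-0.1237,"z":-0.02,"spin":0},{"x":-0.1295,"y":-0.1237,"z":-0.06,"spin":0},{"x":-0.1295,"y":-0.1237,"z":-0.1,"spin":0},{"x":-0.1295,"y":-0.1237,"z":-0.14,"spin":0},{"x":-0.1295,"y":-0.1237,"z":-0.155,"spin":0},{"x":-0.1295,"y":-0.1237,"z":-0.161,"spin":0},{"x":-0.1295,"y":-0.1237,"z":-0.161,"spin":0}]' && python3 -m creep '[{"x":0,"y":0,"z":0,"spin":0},{"x":0,"y":0,"z":0,"spin":0},{"x":0,"y":0,"z":0,"spin":0},{"x":0,"y":0,"z":0.02,"spin":0},{"x":0,"y":0,"z":0.07,"spin":0},{"x":0,"y":0.05,"z":0.12,"spin":0},{"x":0,"y":0.11,"z":0.15,"spin":0},{"x":0,"y":0.17,"z":0.15,"spin":0},{"x":0,"y":0.23,"z":0.15,"spin":0},{"x":0,"y":0.29,"z":0.15,"spin":0},{"x":0,"y":0.35,"z":0.15,"spin":0},{"x":0,"y":0.35,"z":0.15,"spin":0}]' 0.04; python3 -c "
from h import *
c=pans(); brackets(c); W=cloud(c); rect(W,(W[...,0]<.48)&(W[...,1]<-.25)&(W[...,1]>-.46)&(W[...,2]>.035)&(W[...,2]<.07)&(W[...,0]>.37),'tray webs')"
```

```text
time: 25.95
ee_pos: [0.4252, -0.2969, 0.0129]
eef_rot: [0.707, 0.707, 0.0, 0.0]
ft_force: [0.6, 0.1, -1.4]
width: 0.0117
time: 27.45
ee_pos: [0.4244, 0.0577, 0.1624]
eef_rot: [0.705, 0.709, 0.0, -0.0]
ft_force: [-0.1, -1.1, 0.0]
width: 0.04
webL none
pan/footL c 0.5544 -0.1762 long 0.098 short 0.096 longdir -88.8 n1575 z 0.075
[0.071 0.073 0.075 0.077 0.079]
webR c 0.5596 -0.4117 long 0.049 short 0.013 longdir 3.4 n111 z 0.099
pan/footR c 0.5593 -0.4092 long 0.101 short 0.097 longdir -89.4 n1441 z 0.054
[0.048 0.051 0.054 0.062 0.065]
[ 295  216   38   36 1289]
 all c 0.5519 -0.1742 long 0.090 short 0.088 longdir -88.7 n1282 z 0.075
 web none
[400 218  25  32 549]
 all c 0.5592 -0.4155 long 0.079 short 0.059 longdir 3.3 n548 z 0.063
 web c 0.5545 -0.4186 long 0.059 short 0.026 longdir -4.5 n87 z 0.099
[392 221   9  31 181]
 all c 0.5534 -0.3765 long 0.076 short 0.018 longdir 3.5 n180 z 0.051
 web none
[308 271   9  30 194]
 all c 0.4289 -0.1726 long 0.070 short 0.019 longdir 0.9 n191 z 0.050
 web none
[352 273  20  32 548]
 all c 0.4261 -0.2964 long 0.078 short 0.048 longdir -0.6 n546 z 0.015
 web c 0.4257 -0.2965 long 0.046 short 0.011 longdir 1.5 n78 z 0.051
[253 287  14  28 190]
 all c 0.3915 -0.0467 long 0.066 short 0.028 longdir -4.3 n188 z 0.050
 web none
tray webs c 0.4247 -0.2960 long 0.048 short 0.010 longdir -0.6 n103 z 0.050
```

```bash
python3 -c "
from h import *
c=shot('side'); W=cloud(c); I=c['pixels']
m=(abs(W[...,0]-.41)<.1)&(abs(W[...,1]-.18)<.09); rect(W,m&(W[...,2]>.035)&(W[...,2]<.055)&(I.min(2)>120),'web side'); rect(W,m&(W[...,2]>.006)&(W[...,2]<.016)&(I.min(2)>120),'foot side')"
python3 -m creep '[{"x":0,"y":0.05,"z":0,"spin":2},{"x":-0.009,"y":0.1,"z":0,"spin":3},{"x":-0.009,"y":0.1245,"z":-0.03,"spin":3},{"x":-0.009,"y":0.1245,"z":-0.06,"spin":3},{"x":-0.009,"y":0.1245,"z":-0.06,"spin":3}]' 0.05
```

```text
web side c 0.4184 0.1769 long 0.048 short 0.019 longdir 4.1 n48 z 0.049
foot side c 0.4185 0.1784 long 0.079 short 0.062 longdir 3.4 n63 z 0.013
time: 28.18
ee_pos: [0.415, 0.1759, 0.1007]
eef_rot: [0.689, 0.725, -0.002, -0.0]
ft_force: [-0.1, 0.1, -0.1]
width: 0.0501
```

```bash
python3 -m creep '[{"x":0.001,"y":0,"z":-0.05,"spin":0.5},{"x":0.001,"y":0,"z":-0.085,"spin":0.5},{"x":0.001,"y":0,"z":-0.0955,"spin":0.5},{"x":0.001,"y":0,"z":-0.0955,"spin":0.5},{"x":0.001,"y":0,"z":-0.0955,"spin":0.5}]' && python3 -m creep '[{"x":0,"y":0,"z":0,"spin":0},{"x":0,"y":0,"z":0,"spin":0},{"x":0,"y":0,"z":0,"spin":0},{"x":0,"y":0,"z":0,"spin":0},{"x":0,"y":0,"z":0,"spin":0},{"x":0,"y":0,"z":0,"spin":0}]' 0.0 40 && python3 -m creep '[{"x":0,"y":0,"z":0.04,"spin":0},{"x":0,"y":0,"z":0.1,"spin":-2},{"x":0,"y":0,"z":0.16,"spin":-2.5},{"x":0,"y":0,"z":0.16,"spin":-2.5}]'
```

```text
time: 28.8
ee_pos: [0.418, 0.1784, 0.0083]
eef_rot: [0.686, 0.728, 0.001, 0.0]
ft_force: [0.3, -0.0, -0.2]
width: 0.0501
time: 29.55
ee_pos: [0.4167, 0.1779, 0.0067]
eef_rot: [0.685, 0.728, -0.0, -0.0]
ft_force: [-0.3, 0.1, 0.1]
width: 0.0118
time: 30.05
ee_pos: [0.419, 0.1792, 0.1709]
eef_rot: [0.701, 0.713, 0.004, 0.001]
ft_force: [0.3, 0.9, -2.6]
width: 0.0116
```

```bash
python3 -m creep '[{"x":0.02,"y":-0.05,"z":0.01,"spin":0},{"x":0.05,"y":-0.1,"z":0.02,"spin":0},{"x":0.07,"y":-0.15,"z":0.02,"spin":0},{"x":0.09,"y":-0.2,"z":0.02,"spin":0},{"x":0.11,"y":-0.25,"z":0.02,"spin":0},{"x":0.125,"y":-0.3,"z":0.01,"spin":0},{"x":0.138,"y":-0.335,"z":0,"spin":0},{"x":0.138,"y":-0.35,"z":-0.01,"spin":0},{"x":0.138,"y":-0.35,"z":-0.03,"spin":0},{"x":0.138,"y":-0.35,"z":-0.06,"spin":0},{"x":0.138,"y":-0.35,"z":-0.075,"spin":0},{"x":0.138,"y":-0.35,"z":-0.075,"spin":0}]'; python3 -m creep '[{"x":0,"y":0,"z":-0.006,"spin":0},{"x":0,"y":0,"z":-0.008,"spin":0},{"x":0,"y":0,"z":-0.008,"spin":0}]'
```

```text
time: 31.55
ee_pos: [0.5538, -0.1713, 0.0905]
eef_rot: [0.701, 0.713, -0.001, -0.001]
ft_force: [-0.3, -0.2, -2.2]
width: 0.0116
time: 31.92
ee_pos: [0.5549, -0.172, 0.084]
eef_rot: [0.701, 0.713, 0.0, 0.0]
ft_force: [0.7, 0.3, -0.8]
width: 0.0116
```

```bash
python3 -m creep '[{"x":0,"y":0,"z":0,"spin":0},{"x":0,"y":0,"z":0,"spin":0},{"x":0,"y":0,"z":0,"spin":0},{"x":0,"y":0,"z":0.03,"spin":0},{"x":0,"y":0,"z":0.07,"spin":0},{"x":-0.05,"y":0.03,"z":0.1,"spin":0},{"x":-0.1,"y":0.07,"z":0.12,"spin":0},{"x":-0.14,"y":0.12,"z":0.12,"spin":0},{"x":-0.14,"y":0.12,"z":0.12,"spin":0},{"x":-0.14,"y":0.12,"z":0.12,"spin":0},{"x":-0.14,"y":0.12,"z":0.12,"spin":0},{"x":-0.14,"y":0.12,"z":0.12,"spin":0}]' 0.045;  python3 -m creep '[{"x":0,"y":0,"z":0,"spin":0},{"x":0,"y":0,"z":0,"spin":0},{"x":0,"y":0,"z":0,"spin":0},{"x":0,"y":0,"z":0,"spin":0},{"x":0,"y":0,"z":0,"spin":0},{"x":0,"y":0,"z":0,"spin":0},{"x":0,"y":0,"z":0,"spin":0},{"x":0,"y":0,"z":0,"spin":0}]' | tail -5; python3 -c "
from h import *
c=pans(); brackets(c);W=cloud(c); rect(W,(W[...,0]<.48)&(W[...,1]<-.25)&(W[...,1]>-.46)&(W[...,2]>.035)&(W[...,2]<.07)&(W[...,0]>.37),'tray webs')"
```

```text
time: 33.42
ee_pos: [0.4152, -0.053, 0.2034]
eef_rot: [0.702, 0.712, -0.0, -0.0]
ft_force: [0.4, -1.0, -0.4]
width: 0.045
time: 34.42
ee_pos: [0.4147, -0.052, 0.2037]
eef_rot: [0.701, 0.713, -0.0, -0.0]
ft_force: [0.5, -0.4, -0.7]
width: 0.045
webL c 0.5536 -0.1717 long 0.076 short 0.045 longdir 0.6 n136 z 0.121
pan/footL c 0.5545 -0.1762 long 0.098 short 0.096 longdir -88.9 n1462 z 0.078
[0.071 0.074 0.078 0.086 0.088]
webR c 0.5590 -0.4116 long 0.049 short 0.013 longdir 1.6 n113 z 0.098
pan/footR c 0.5593 -0.4093 long 0.102 short 0.096 longdir -88.8 n1449 z 0.054
[0.048 0.051 0.054 0.062 0.065]
[ 295  216   37   36 1129]
 all c 0.5515 -0.1730 long 0.088 short 0.087 longdir -89.7 n1121 z 0.084
 web c 0.5540 -0.1727 long 0.076 short 0.048 longdir 1.4 n174 z 0.120
[400 218  23  32 513]
 all c 0.5597 -0.4149 long 0.079 short 0.055 longdir 2.3 n512 z 0.063
 web c 0.5621 -0.4120 long 0.066 short 0.045 longdir -2.4 n93 z 0.098
[392 232   9  20  91]
 all c 0.5393 -0.3768 long 0.048 short 0.017 longdir 5.9 n91 z 0.051
 web none
[352 273  20  32 536]
 all c 0.4261 -0.2967 long 0.078 short 0.049 longdir 0.1 n534 z 0.015
 web c 0.4259 -0.2976 long 0.047 short 0.009 longdir 2.5 n76 z 0.050
tray webs c 0.4249 -0.2960 long 0.048 short 0.010 longdir -0.5 n103 z 0.050
```

The right bracket stays down, so it is the heaviest. I'll reject the left one.

```bash
python3 -m creep '[{"x":0.03,"y":-0.03,"z":0,"spin":0},{"x":0.07,"y":-0.06,"z":0,"spin":0},{"x":0.11,"y":-0.1,"z":0,"spin":0},{"x":0.1395,"y":-0.12,"z":-0.02,"spin":0},{"x":0.1395,"y":-0.12,"z":-0.05,"spin":0},{"x":0.1395,"y":-0.12,"z":-0.09,"spin":0},{"x":0.1395,"y":-0.12,"z":-0.115,"spin":0},{"x":0.1395,"y":-0.12,"z":-0.12,"spin":0},{"x":0.1395,"y":-0.12,"z":-0.12,"spin":0}]' && python3 -m creep '[{"x":0,"y":0,"z":0,"spin":0},{"x":0,"y":0,"z":0,"spin":0},{"x":0,"y":0,"z":0,"spin":0},{"x":0,"y":0,"z":0,"spin":0},{"x":0,"y":0,"z":0,"spin":0},{"x":0,"y":0,"z":0,"spin":0}]' 0.0 40 && python3 -m creep '[{"x":0,"y":0,"z":0.04,"spin":0},{"x":0,"y":0,"z":0.08,"spin":-1},{"x":0,"y":0,"z":0.09,"spin":-1}]'
```

```text
time: 35.6
ee_pos: [0.5546, -0.1721, 0.0843]
eef_rot: [0.701, 0.713, 0.0, 0.0]
ft_force: [0.1, -0.6, 0.4]
width: 0.045
time: 36.35
ee_pos: [0.5543, -0.172, 0.0837]
eef_rot: [0.701, 0.713, 0.0, -0.0]
ft_force: [0.4, -0.1, 0.8]
width: 0.0118
time: 36.72
ee_pos: [0.5552, -0.1725, 0.1758]
eef_rot: [0.707, 0.707, 0.001, 0.001]
ft_force: [-0.3, -0.4, -1.9]
width: 0.012
```

```bash
python3 -m creep '[{"x":-0.04,"y":-0.05,"z":0,"spin":0},{"x":-0.08,"y":-0.1,"z":0,"spin":0},{"x":-0.12,"y":-0.15,"z":0,"spin":0},{"x":-0.1295,"y":-0.2,"z":0,"spin":0},{"x":-0.1295,"y":-0.2445,"z":-0.02,"spin":0},{"x":-0.1295,"y":-0.2445,"z":-0.06,"spin":0},{"x":-0.1295,"y":-0.2445,"z":-0.1,"spin":0},{"x":-0.1295,"y":-0.2445,"z":-0.14,"spin":0},{"x":-0.1295,"y":-0.2445,"z":-0.155,"spin":0},{"x":-0.1295,"y":-0.2445,"z":-0.1615,"spin":0},{"x":-0.1295,"y":-0.2445,"z":-0.1615,"spin":0}]' && python3 -m creep '[{"x":0,"y":0,"z":0,"spin":0},{"x":0,"y":0,"z":0,"spin":0},{"x":0,"y":0,"z":0,"spin":0},{"x":0,"y":0,"z":0.02,"spin":0},{"x":0,"y":0,"z":0.07,"spin":0},{"x":0,"y":0.05,"z":0.12,"spin":0},{"x":0,"y":0.11,"z":0.15,"spin":0},{"x":0,"y":0.17,"z":0.15,"spin":0},{"x":0,"y":0.23,"z":0.15,"spin":0},{"x":0,"y":0.29,"z":0.15,"spin":0},{"x":0,"y":0.29,"z":0.15,"spin":0},{"x":0,"y":0.29,"z":0.15,"spin":0}]' 0.04; python3 -c "
from h import *
c=pans(); brackets(c); cv2.imwrite('pics/t5.png',c['pixels'][180:330,140:440].repeat(2,0).repeat(2,1))"
```

```text
time: 38.1
ee_pos: [0.4251, -0.4171, 0.0131]
eef_rot: [0.707, 0.707, 0.0, 0.001]
ft_force: [0.8, -1.1, -0.9]
width: 0.0115
time: 39.6
ee_pos: [0.425, -0.127, 0.1631]
eef_rot: [0.707, 0.707, 0.001, 0.0]
ft_force: [-0.8, -0.1, -0.5]
width: 0.0403
webL none
pan/footL c 0.5547 -0.1760 long 0.099 short 0.096 longdir -89.5 n957 z 0.075
[0.071 0.074 0.075 0.077 0.079]
webR c 0.5598 -0.4117 long 0.050 short 0.012 longdir 2.7 n111 z 0.098
pan/footR c 0.5593 -0.4091 long 0.102 short 0.096 longdir -88.6 n1439 z 0.054
[0.048 0.051 0.054 0.062 0.065]
[296 217  36  34 588]
 all c 0.5522 -0.1745 long 0.085 short 0.083 longdir -88.8 n587 z 0.075
 web none
[400 218  23  31 493]
 all c 0.5597 -0.4146 long 0.076 short 0.055 longdir 1.7 n489 z 0.063
 web c 0.5553 -0.4088 long 0.059 short 0.018 longdir -0.9 n78 z 0.098
[352 273  20  32 515]
 all c 0.4261 -0.2965 long 0.078 short 0.048 longdir -0.6 n514 z 0.015
 web c 0.4256 -0.2978 long 0.046 short 0.010 longdir 4.6 n75 z 0.050
[400 274  20  32 491]
 all c 0.4254 -0.4168 long 0.077 short 0.050 longdir 0.5 n489 z 0.015
 web c 0.4262 -0.4177 long 0.048 short 0.011 longdir 0.4 n84 z 0.050
```

View pics/t5.png

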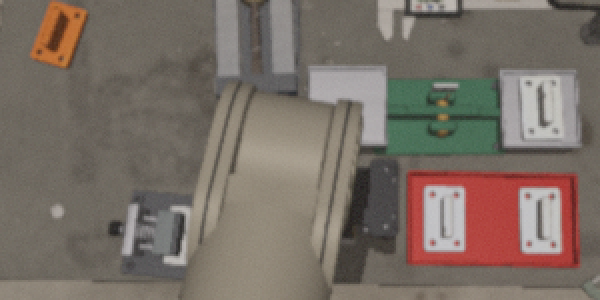

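Both rejects stand in the tray, at crop (444,220) and (541,221), and the heaviest is on the right pan at (543,108). I'll pick that one.

```bash
python3 -m creep '[{"x":0.03,"y":-0.05,"z":0.02,"spin":0},{"x":0.06,"y":-0.11,"z":0.02,"spin":1.5},{"x":0.09,"y":-0.17,"z":0.02,"spin":1.5},{"x":0.12,"y":-0.22,"z":0.02,"spin":1.5},{"x":0.1345,"y":-0.27,"z":0,"spin":1.5},{"x":0.1345,"y":-0.2853,"z":-0.03,"spin":1.5},{"x":0.1345,"y":-0.2853,"z":-0.07,"spin":1.5},{"x":0.1345,"y":-0.2853,"z":-0.095,"spin":1.5},{"x":0.1345,"y":-0.2853,"z":-0.1025,"spin":1.5},{"x":0.1345,"y":-0.2853,"z":-0.1025,"spin":1.5}]' && python3 -m creep '[{"x":0,"y":0,"z":0,"spin":0},{"x":0,"y":0,"z":0,"spin":0},{"x":0,"y":0,"z":0,"spin":0},{"x":0,"y":0,"z":0,"spin":0},{"x":0,"y":0,"z":0,"spin":0},{"x":0,"y":0,"z":0,"spin":0}]' 0.0 60 && python3 -m creep '[{"x":0,"y":0,"z":0.04,"spin":0},{"x":0,"y":0,"z":0.08,"spin":0},{"x":0,"y":0,"z":0.14,"spin":0},{"x":0,"y":0,"z":0.14,"spin":0}]'
```

```text
time: 40.9
ee_pos: [0.5588, -0.4129, 0.0601]
eef_rot: [0.698, 0.716, -0.0, 0.0]
ft_force: [0.1, -0.3, -0.2]
width: 0.04
time: 41.65
ee_pos: [0.5595, -0.4119, 0.06]
eef_rot: [0.698, 0.716, 0.0, 0.0]
ft_force: [-0.3, 1.3, 3.8]
width: 0.0113
time: 42.15
ee_pos: [0.5604, -0.4137, 0.2045]
eef_rot: [0.698, 0.716, 0.001, 0.004]
ft_force: [0.3, 0.5, -2.9]
width: 0.0116
```

```bash
python3 -m creep '[{"x":-0.02,"y":0.04,"z":0,"spin":-8},{"x":-0.04,"y":0.08,"z":0,"spin":-17},{"x":-0.06,"y":0.12,"z":0,"spin":-26},{"x":-0.08,"y":0.16,"z":0,"spin":-35},{"x":-0.1,"y":0.2,"z":0,"spin":-44},{"x":-0.12,"y":0.24,"z":0,"spin":-53},{"x":-0.14,"y":0.28,"z":0,"spin":-62},{"x":-0.15,"y":0.32,"z":0,"spin":-71},{"x":-0.16,"y":0.36,"z":0,"spin":-80},{"x":-0.165,"y":0.3916,"z":0,"spin":-89},{"x":-0.165,"y":0.3916,"z":0,"spin":-96.7},{"x":-0.165,"y":0.3916,"z":0,"spin":-96.7}]'; python3 -m creep '[{"x":0,"y":0,"z":-0.04,"spin":0},{"x":0,"y":0,"z":-0.08,"spin":0},{"x":0,"y":0,"z":-0.08,"spin":0},{"x":0,"y":0,"z":-0.08,"spin":0}]'
python3 - <<'E'
from h import *
s=r.read_state(); p=np.array(s['ee_pos']); q=s['eef_rot']; print(p, np.degrees(2*np.arctan2(q[1],q[0])),s['joint_positions'])
for n in('side','top'):
    c=shot(n); W=cloud(c); I=c['pixels']
    m=(abs(W[...,0]-.395)<.08)&(abs(W[...,1]-p[1])<.07)&(I.min(2)>110)
    rect(W,m&(W[...,2]>.118)&(W[...,2]<.135),n+' foot'); print((W[m&(W[...,2]>.1)][:,2]).min() if (m&(W[...,2]>.1)).any() else '')
    if n=='side':
        uv=c['K']@(c['R']@p+c['t']); u,v=(uv[:2]/uv[2]).astype(int); y0,x0=max(v-70,0),max(u-90,0)
        cv2.imwrite('pics/p6.png',cv2.resize(I[y0:y0+150,x0:x0+200],None,fx=4,fy=4,interpolation=cv2.INTER_CUBIC))
E
```

```text
time: 43.65
ee_pos: [0.3936, -0.0203, 0.1988]
eef_rot: [0.999, -0.045, -0.001, 0.0]
ft_force: [0.0, -0.6, -2.2]
width: 0.0115
time: 44.15
ee_pos: [0.3949, -0.0204, 0.1208]
eef_rot: [0.999, -0.045, 0.0, -0.0]
ft_force: [-0.0, 0.3, -2.7]
width: 0.0112
[ 0.39488345 -0.02043324  0.12082414] -5.142310067395656 [-0.68253921 -0.16311448  0.58196914  2.16620973  0.09976294  1.11308328
 -0.24056194]
side foot c 0.3944 -0.0247 long 0.082 short 0.049 longdir 84.0 n178 z 0.126
0.11567751277797667
top foot c 0.3891 -0.0555 long 0.046 short 0.016 longdir 3.6 n76 z 0.124
0.1190964421695951
```

View pics/p6.png

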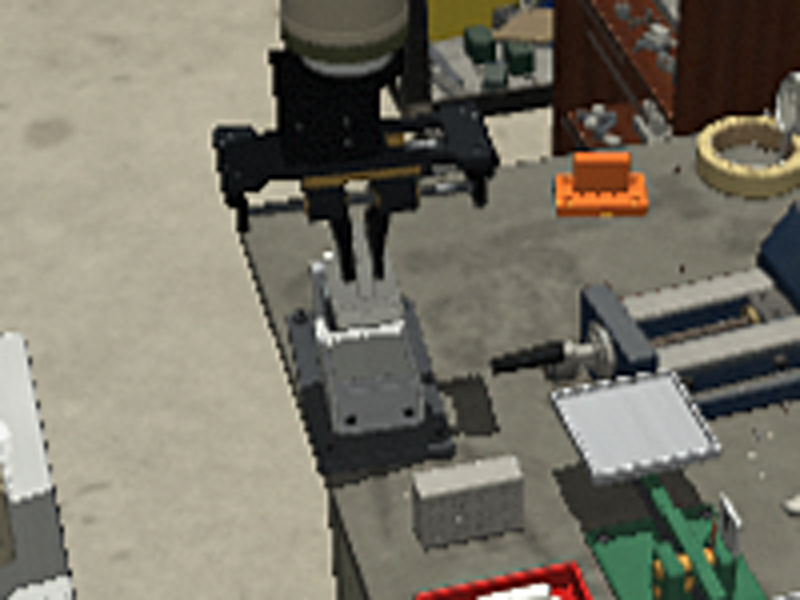

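```bash
python3 -m creep '[{"x":0,"y":0,"z":-0.03,"spin":0},{"x":0,"y":0,"z":-0.05,"spin":0},{"x":0,"y":0,"z":-0.057,"spin":0},{"x":0,"y":0,"z":-0.057,"spin":0},{"x":0,"y":0,"z":-0.057,"spin":0}]'; python3 -m creep '[{"x":0.0004,"y":0.004,"z":0,"spin":0},{"x":0.0006,"y":0.007,"z":0,"spin":0},{"x":0.0008,"y":0.01,"z":0,"spin":0},{"x":0.0008,"y":0.01,"z":0,"spin":0}]';  python3 -m creep '[{"x":0.0002,"y":0.003,"z":0,"spin":0},{"x":0.0004,"y":0.005,"z":0,"spin":0},{"x":0.0006,"y":0.007,"z":0,"spin":0},{"x":0.0006,"y":0.007,"z":0,"spin":0}]'
```

```text
time: 44.88
ee_pos: [0.395, -0.0201, 0.0636]
eef_rot: [0.999, -0.045, 0.001, -0.0]
ft_force: [0.6, -0.5, -2.6]
width: 0.0116
time: 45.38
ee_pos: [0.3954, -0.0103, 0.0628]
eef_rot: [0.999, -0.045, 0.0, 0.0]
ft_force: [1.5, -3.3, -0.8]
width: 0.0113
time: 45.88
ee_pos: [0.3959, -0.0034, 0.0628]
eef_rot: [0.999, -0.046, 0.0, 0.0]
ft_force: [0.8, -5.3, -0.6]
width: 0.0115
```

```bash
python3 -m creep '[{"x":0.0001,"y":0.0015,"z":0,"spin":0},{"x":0.0001,"y":0.0015,"z":0,"spin":0},{"x":0.0001,"y":0.0015,"z":-0.003,"spin":0},{"x":0.0001,"y":0.0015,"z":-0.005,"spin":0},{"x":0.0001,"y":0.0015,"z":-0.005,"spin":0}]';  python3 -m creep '[{"x":0,"y":0,"z":-0.002,"spin":0},{"x":0,"y":0,"z":-0.004,"spin":0},{"x":0,"y":0,"z":-0.004,"spin":0},{"x":0,"y":0,"z":-0.004,"spin":0}]'
```

```text
time: 46.5
ee_pos: [0.3954, -0.0021, 0.0574]
eef_rot: [0.999, -0.046, -0.0, 0.0]
ft_force: [0.7, -5.2, -2.3]
width: 0.0114
time: 47.0
ee_pos: [0.3954, -0.002, 0.0539]
eef_rot: [0.999, -0.046, -0.001, 0.0]
ft_force: [-3.9, -5.9, 7.9]
width: 0.0118
```

```bash
python3 - <<'E'
from h import *
W=0; 
for i in range(4): c=shot('side'); W=W+cloud(c)/4
I=c['pixels']
m=(abs(W[...,0]-.395)<.05)&(abs(W[...,1]+.01)<.1)&(W[...,2]>.035)
rect(W,m&(I.min(2)>110)&(W[...,2]>.054)&(W[...,2]<.063),'foot side')
rect(W,m&(W[...,1]<-.05)&(W[...,2]>.048)&(W[...,2]<.057),'stop')
u,v=286,215
uv=c['K']@(c['R']@np.array([.395,-.01,.06])+c['t']); u,v=(uv[:2]/uv[2]).astype(int)
cv2.imwrite('pics/p7.png',cv2.resize(I[v-30:v+30,u-40:u+40],None,fx=10,fy=10,interpolation=cv2.INTER_CUBIC))
E
```

```text
foot side c 0.3947 -0.0070 long 0.087 short 0.049 longdir 86.0 n157 z 0.060
stop c 0.3954 -0.0573 long 0.063 short 0.014 longdir -0.0 n81 z 0.054
```

View pics/p7.png

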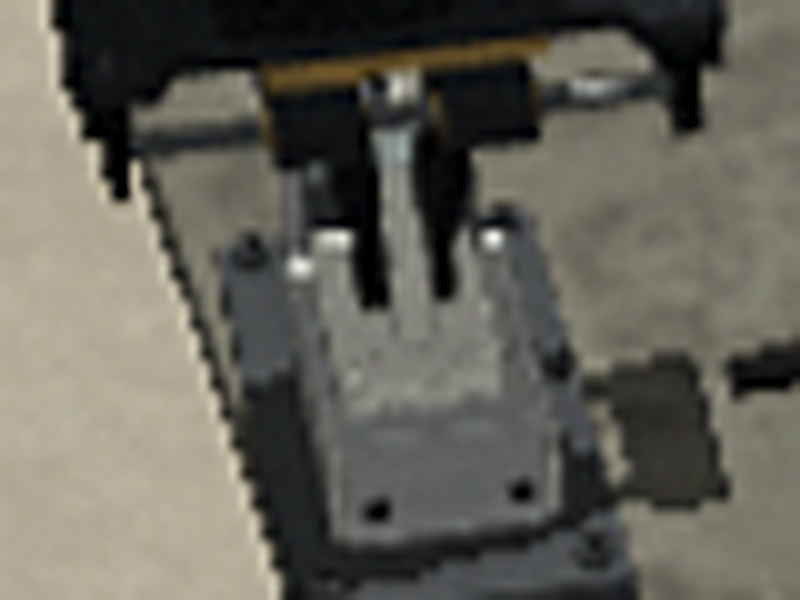

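It is down on the bed, centred between the guides. I'll release, let the jaw close, and retreat.

```bash
python3 -m creep '[{"x":0,"y":0,"z":0,"spin":0},{"x":0,"y":0,"z":0,"spin":0},{"x":0,"y":0,"z":0,"spin":0},{"x":0,"y":0,"z":0,"spin":0},{"x":0,"y":0,"z":0.02,"spin":0},{"x":0,"y":0,"z":0.06,"spin":0},{"x":0,"y":0,"z":0.12,"spin":0},{"x":0,"y":0.05,"z":0.16,"spin":0},{"x":0,"y":0.11,"z":0.16,"spin":0},{"x":0,"y":0.17,"z":0.16,"spin":0},{"x":0,"y":0.23,"z":0.16,"spin":0},{"x":0,"y":0.29,"z":0.16,"spin":0}]' 0.035; python3 -m creep '[{"x":0,"y":0.05,"z":0,"spin":0},{"x":0,"y":0.05,"z":0,"spin":0},{"x":0,"y":0.05,"z":0,"spin":0}]'
python3 - <<'E'
from h import *
W=0
for i in range(4): c=shot('top'); W=W+cloud(c)/4
Z=W[...,2]; I=c['pixels']; x,y=W[...,0],W[...,1]
n=(abs(x-.395)<.06)&(abs(y)<.09)
rect(W,n&(Z>.055)&(Z<.064)&(y<.035)&(I.min(2)>140),'foot'); rect(W,n&(Z>.085),'web')
rect(W,n&(Z>.068)&(Z<.084)&(y>.02)&(y<.065),'jaw'); rect(W,n&(Z>.048)&(Z<.0545)&(y<-.03),'stop')
brackets(c)
m=box(300,225,330,310)&(Z>.042)&(Z<.058); rect(W,m,'prop')
cv2.imwrite('pics/p8.png',np.vstack([cv2.resize(I[185:325,150:430],(800,400),interpolation=cv2.INTER_CUBIC)]))
E
```

```text
time: 48.7
ee_pos: [0.3955, 0.2903, 0.2137]
eef_rot: [0.999, -0.046, 0.0, -0.0]
ft_force: [0.5, -0.6, 0.9]
width: 0.0347
time: 49.08
ee_pos: [0.3959, 0.3376, 0.2134]
eef_rot: [0.999, -0.046, -0.0, 0.0]
ft_force: [0.6, -0.6, 1.1]
width: 0.0349
foot c 0.3932 -0.0081 long 0.080 short 0.050 longdir 85.2 n500 z 0.057
web c 0.3929 -0.0078 long 0.049 short 0.012 longdir 85.1 n114 z 0.092
jaw c 0.4003 0.0452 long 0.052 short 0.028 longdir -4.7 n271 z 0.076
stop c 0.3945 -0.0473 long 0.067 short 0.034 longdir 0.2 n172 z 0.052
[ 295  217   37   35 1192]
 all c 0.5527 -0.1728 long 0.087 short 0.086 longdir -88.7 n1187 z 0.066
 web none
[393 233  21  18 198]
 all c 0.5389 -0.3934 long 0.047 short 0.044 longdir -87.8 n197 z 0.060
 web none
[352 273  20  32 535]
 all c 0.4261 -0.2967 long 0.078 short 0.049 longdir 0.2 n532 z 0.015
 web c 0.4259 -0.2976 long 0.047 short 0.009 longdir 2.8 n75 z 0.050
[400 274  20  32 501]
 all c 0.4255 -0.4170 long 0.078 short 0.049 longdir -0.8 n501 z 0.015
 web c 0.4266 -0.4184 long 0.049 short 0.012 longdir 3.4 n88 z 0.051
[202 283   6  24  62]
 all c 0.4022 0.0799 long 0.055 short 0.008 longdir -6.3 n62 z 0.067
 web none
[222 283  45  32 953]
 all c 0.3945 -0.0107 long 0.101 short 0.067 longdir 84.6 n949 z 0.056
 web c 0.3928 -0.0085 long 0.079 short 0.049 longdir 86.2 n310 z 0.059
[308 287   8  13  62]
 all c 0.4106 -0.1717 long 0.029 short 0.017 longdir 0.9 n60 z 0.049
 web none
prop c 0.4290 -0.1726 long 0.075 short 0.024 longdir 0.9 n339 z 0.049
```

View pics/p8.png

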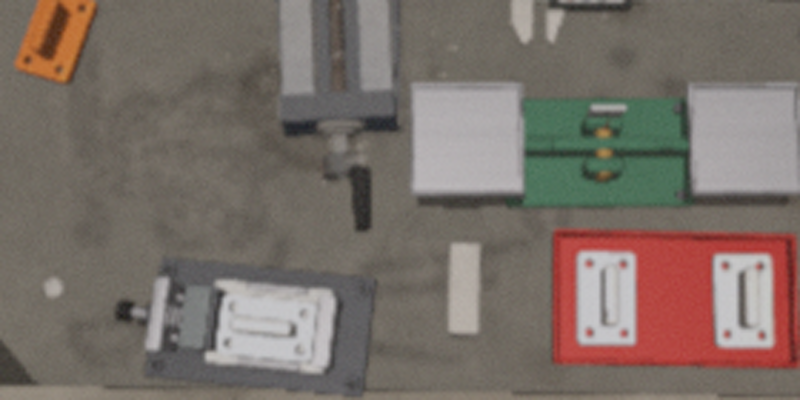

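Bracket clamped: the jaw is pushed back 8.7 mm, the foot lies flat, it is aligned with the nest and about 2.5 mm off-centre across. Everything else is where it should be, so I'm handing in.

```bash
python3 -c "
from bench import r
print(r.close_job())"
```

```text
the job is handed in; nothing more can be done
None
```

The job is done and handed in at about 49 s of robot time; no verdict was reported. The heaviest of the three brackets is clamped in the nest, and the two lighter ones stand in the reject tray.

**What I did**
- **Setting block:** pulled out and set on the bench at (0.429, -0.173), about 0.125 m from the middle of the left pan. The first grasp closed above the block because the reported tool height reads about 35 mm low. I corrected for that, and the second grasp worked.
- **Weighings:** there were two. The right pan dropped both times, and each time the left bracket went to the tray.
- **Clamping:** the winner's foot pushed the jaw back, was lowered onto the bed, and the jaw closed on it.

**Last checks, from the top camera**
- **Bracket in nest:** parallel to the nest, flat on the bed (top of the foot at 57 mm), and within about 1 mm along the nest. It sits about 2.5 mm off centre across, and the limit is 7 mm.
- **Jaw:** pushed back 8.7 mm.
- **Rejects:** both upright on the tray floor.
- **Setting block:** unmoved since I set it down.

The pans returned to about level, and the gripper was clear of everything. One reading disagreed: the side camera, viewed before release, put the foot about 2 mm higher than the top camera did afterwards. I did not re-measure the micrometer, caliper and marker at the end; the arm never went down near them.

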